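# Blow a hand scraper clean: seat it in the sloping slot, then open the air

### The job

Blow the orange-handled scraper clean: slide its blade fully home into the sloping slot of the blow-off block and let go, and only then swing the blue lever of the air valve all the way open, in line with its pipe. Leave the scraper seated and do not knock anything else on the bench about.

Things in the scene. Friction and masses are not known exactly. Their poses are not given: they have to be found in the camera images.
- scraper: Hand scraper 179 mm long, 0.17 kg, lying flat. Origin: underside, below mid-handle; +x along it to the blade's edge, +z up. Orange handle: straight bar 96 mm long (x -48 to 48), 26 wide (y), 20 thick (z 0 to 20), flat sides. Behind it a steel cap to x -57, before it a bolster 30 wide, 12 thick to x 62. Steel blade 60 wide, 3 thick, mid-plane at z 10, edge at x 122. Balance near x 15.
- scraper_tip (a point): Middle of the blade's front edge, at (122, 0, 10) mm in the scraper's frame; axes as the scraper's.
- slot: Aluminium nozzle block (88 wide, 60 long, 36 mm thick) fixed between dark steel cheeks on a grey base plate; the slot is in its end. Origin: middle of the slot's mouth, about 82 mm above the bench. +x points into the slot, 35 degrees below level; y level across it; +z square to the blade's face, upward. Block spans x 0 to 60, z -18 to 18. The seated scraper stays by itself.
- slot_bottom (a point): Middle of the slot's solid end, at (47, 0, 0) mm in the slot's frame (same axes). The slot is 65 mm wide (y), 7 mm high (z), 47 mm deep (x); thin steel lips flare the mouth to 77 by 19 mm over the 12 mm before it (x -12 to 0).
- air_valve (a joint): Blue lever of the ball valve behind the block, on the same base plate. 0 = shut: it stands across the pipe and points away from the slot's mouth (level heading of the slot's +x). 1.571 = open: in line with the pipe (along the slot's -y), against a hard stop. It opens clockwise seen from above, about an upright axis, with some 0.12 N m of friction, and stays where it is left.
- valve_stem (a point): Point on the upright axis of the valve lever at half the height of its grip, about 84 mm above the bench.
- lever_end (a point): Point 80 mm out from the axis along the middle of the lever, at half its height; moves with the lever. The blue grip is 18 mm wide and 11 mm high and spans 29 to 87 mm from the axis. Below it the pipework reaches up to 64 mm above the bench.
- sample_jar: White sample jar with a yellow lid, 68 mm across, 73 mm high; bystander. Origin: middle of its underside.
- tape_roll: Small roll of blue tape lying flat, 56 mm across, 19 mm high; bystander. Origin: middle of its underside.
- tally_counter: Hand tally counter, 77x47x26 mm; bystander. Origin: underside.
- test_weight_1: Brass-coloured knob weight 65 mm high; bystander. Origin: middle of its underside.
- test_weight_2: Steel knob weight 49 mm high; bystander. Origin: middle of its underside.
- test_weight_3: Steel knob weight 39 mm high; bystander. Origin: middle of its underside.

How it is judged (in metres and radians):
On the way:
1. the scraper sits fully home in the slot, let go, with the air still shut (x of scraper_tip in the frame of slot above 0.04 m and y of scraper_tip in the frame of slot between -0.006 and 0.006 m and z of scraper_tip in the frame of slot between -0.006 and 0.006 m and angle between the x axis of scraper and the x axis of slot, either way round below 0.17 rad and contact force between the fingers and scraper below 0.1 N and value of joint air_valve below 0.4 rad), for 0.3 s.
At the end, for the whole second after the job is handed in: The blade's edge is within 7 mm of the bottom of the slot, in the slot (6 mm to either side and 6 mm up or down, within 10 degrees of its line), the scraper is released and still, and the valve lever is within 7 degrees of fully open (above 1.45 rad) (x of scraper_tip in the frame of slot above 0.04 m and y of scraper_tip in the frame of slot between -0.006 and 0.006 m and z of scraper_tip in the frame of slot between -0.006 and 0.006 m and angle between the x axis of scraper and the x axis of slot, either way round below 0.17 rad and linear speed of scraper below 0.02 m/s and value of joint air_valve above 1.45 rad); the robot touches nothing.
It fails at once if the air valve is opened (beyond 0.5 rad) while the scraper is not home in the slot (value of joint air_valve above 0.5 rad and x of scraper_tip in the frame of slot below 0.036 m).
It fails at once if a bystander is moved by more than 20 mm (distance of any of sample_jar, tape_roll, tally_counter, test_weight_1, test_weight_2, test_weight_3 from where it was at the start of the episode above 0.02 m).
It also fails if it takes over 61 s, if anything falls off the work surface, if the arm or the gripper's body presses on something with over 40 N, if the wrist force passes 120 N, or if a joint passes its speed limit or range.

### The arm

A 6-joint arm with a two-finger parallel gripper is mounted at the origin on the work surface; the furniture and walls round the work are solid. World frame = base frame: x ahead of the robot, y to its left, z up, the work surface at z = 0. Lengths are in mm, angles in rad, forces in N, time in s.
With the tool pointing down it reaches from about 300 to 775 mm from the base axis. Payload 14.6 kg.
Tool frame: the origin (TCP) lies at the very end of the fingers, on their centre line; the grasp point (between the pads) lies 19 mm behind it; z points along the fingers, y is the direction in which the jaws open and shut (so a half turn about z gives the same grasp; the last joint's range is limited). The gripper opens to 94 mm and grips with 3 to 60 N. Pads are 16 mm wide; open, the fingers measure 119 mm over their backs; the gripper's body (75 mm by 177 mm) begins 78 mm behind the grasp point.
Start: joints at [1.253, 0.3, 1.521, -0, 1.321, -0.067], TCP at [136.496, 532.783, 205.446] pointing down, gripper open.
Joint ranges: [-3.03, 3.03], [-0.79, 2.21], [0.23, 2.52], [-1.04, 4.18], [0, 3.07], [-2.55, 2.55]. Speed limits (rad/s): [2.22, 2.22, 2.57, 3.14, 3.14, 3.14].

### API

Orientations are given as [roll, pitch, yaw] about the fixed x, y, z axes, in that order (R = Rz(yaw) Ry(pitch) Rx(roll)).
In Python, from cell import manip gives the robot as it stands.
- The arm moves only by the shell command python3 -m inch 'ROWS' [FORCE]. ROWS is a JSON object of lists of equal length, an entry for each row: "grip": the opening, from -1 (shut) to 1 (fully open), so that 0 is half open; "travel": the shift along the world's x, y, z in cm, a list of three; "turn": the turn, a rotation vector about the world's x, y, z in degrees, a list of three. A call has 1 to 10 rows; each row is the pose to reach, as a shift and turn from the pose measured when the call began; what a row does not reach only later rows make up. A row lasts 1/8 s, in which the tool goes at most 62.5 mm and 10.7 degrees, less where a joint would pass 70% of its speed; a pose out of reach is approached as far as the arm can. A call with a gripper value outside its range is refused whole. The fingers move at their own pace and stop on an object; FORCE is the grip in N (left out, the last holds). Time passes only in rows, so rows that repeat a pose let the fingers close. It gives the time, the measured TCP pose, the force and the opening at its end, in the units of the state.
- manip.read_state(): the state, without advancing time (a new reading comes with each control period).
- manip.camera(name): name is "side" or "top"; returns (picture, depth): 480x640x3 uint8, red, green, blue; 480x640 float32, mm along the optical axis (not along the pixel's ray), 0 where there is no reading.
- manip.calibration(name): a dict with "fx", "fy", "cx", "cy" (pixels), "world_from_camera" (4x4, takes a point from camera to world coordinates). Camera axes: x right, y up, looking along -z (the intrinsics and any distortion apply to the point x, -y, -z); pixel columns grow to the right and rows downward; lengths in mm; the calibration is good to about 2 mm. A picture is of the moment at which its call begins. calibration takes no time and is no camera call.
- manip.sign_off(): hands the job in, once; it reports no verdict.
Trained networks look in the newest picture that a camera, given by its name, has taken for a name from the list of things; names that differ only in an ending like _2 or _b are one class to them, and where a whole thing is asked for, a point or a joint stands for the part that bears it (a point fixed in the world has none). Each returns a list of dicts, best first, with "p" (0 to 1); they miss things now and then, are a little off and sometimes report something else, mostly with a low value. They report only what shows in the picture. A call takes as long as a camera call.
- manip.look_for(camera, label): "bbox" ([left, top, right, bottom] in pixels, round what is visible of it).
The state is a dict: "clock": time; "joints": joint angles; "qd": joint speeds; "effort": joint torques, N m; "eef_pos": TCP position; "eef_rot": TCP orientation; "wrist_force": force on the tool from outside, world axes, zero at the start; "moment": the same for the moment, N m; "finger_gap": finger opening in mm.
Only numpy, scipy, OpenCV 4.12 (cv2) and the standard library are available. Lean on these libraries where they do the work, as an engineer would, in place of code of your own. Each camera call takes 0.05 s, during which the arm holds its last target.

## Working session

There is one attempt and no reset: what is moved stays moved. The work goes in short steps, Python scripts to look and compute and a shell command to move; the robot and the scene stay as the last step left them, time stands still between calls to the robot, and variables do not carry over. Pictures are saved under pics/ and viewed, and the job is handed in when it is done.

```bash
ls; mkdir -p pics; python3 - <<'E'
from cell import manip
import cv2,numpy as np
print(manip.read_state())
for c in("side","top"):
    p,d=manip.camera(c); cv2.imwrite(f"pics/{c}0.png",p[:,:,::-1]); np.save(f"pics/{c}0.npy",d)
    k=manip.calibration(c); print(c,{a:(b if a!="world_from_camera" else np.round(b,3).tolist()) for a,b in k.items()})
    for l in ["scraper","slot","air_valve","lever_end","sample_jar","tape_roll","tally_counter","test_weight_1"]:
        print(l,[(np.round(r["bbox"]).tolist(),round(r["p"],2)) for r in manip.look_for(c,l)][:4])
E
```

```text
pics
{'clock': 0.0, 'joints': array([ 1.25338165e+00,  3.00457699e-01,  1.52156899e+00, -3.79900282e-05,
        1.32069380e+00, -6.65855171e-02]), 'qd': array([-1.28680507e-04, -2.18809979e-03,  1.49211732e-04,  1.32661841e-03,
        7.64680853e-04, -8.10406762e-05]), 'effort': array([ 1.05215739e-03, -5.31799614e+01, -3.52737987e+01,  7.08626490e-02,
        2.43437866e-02, -8.79863615e-05]), 'eef_pos': array([136.43843949, 532.5430258 , 204.89879572]), 'eef_rot': array([-3.14046487e+00, -3.83262422e-05,  2.89077290e+00]), 'wrist_force': array([ 0.4356904 , -0.83332403,  0.66014378]), 'moment': array([ 0.02184536, -0.07256519, -0.01907725]), 'finger_gap': 93.6934245192964}
side {'fx': 531.366738784368, 'fy': 531.366738784368, 'cx': 325.08185316292145, 'cy': 245.5873259724224, 'world_from_camera': [[0.924, 0.222, -0.313, 150.813], [-0.383, 0.557, -0.737, -790.393], [0.011, 0.8, 0.6, 808.541], [0.0, 0.0, 0.0, 1.0]]}
scraper [([286.0, 212.0, 346.0, 248.0], 0.56)]
slot [([337.0, 306.0, 383.0, 350.0], 0.59)]
air_valve [([364.0, 350.0, 382.0, 391.0], 0.69)]
lever_end [([366.0, 350.0, 3
[... 435 characters left out ...]
x': 319.28743935872683, 'cy': 237.72160867310856, 'world_from_camera': [[-0.024, 0.988, -0.156, 301.985], [-1.0, -0.024, 0.002, 98.032], [-0.002, 0.156, 0.988, 1523.488], [0.0, 0.0, 0.0, 1.0]]}
scraper [([213.0, 206.0, 288.0, 249.0], 0.92)]
slot [([403.0, 232.0, 440.0, 270.0], 0.82)]
air_valve [([455.0, 252.0, 500.0, 270.0], 0.57)]
lever_end [([456.0, 252.0, 499.0, 273.0], 0.64)]
sample_jar [([237.0, 156.0, 265.0, 189.0], 0.58)]
tape_roll [([434.0, 306.0, 455.0, 331.0], 0.91)]
tally_counter [([141.0, 207.0, 167.0, 230.0], 0.9), ([403.0, 228.0, 439.0, 270.0], 0.62), ([215.0, 207.0, 283.0, 248.0], 0.46)]
test_weight_1 [([405.0, 298.0, 414.0, 310.0], 0.49), ([388.0, 300.0, 402.0, 313.0], 0.41)]
```

View pics/side0.png

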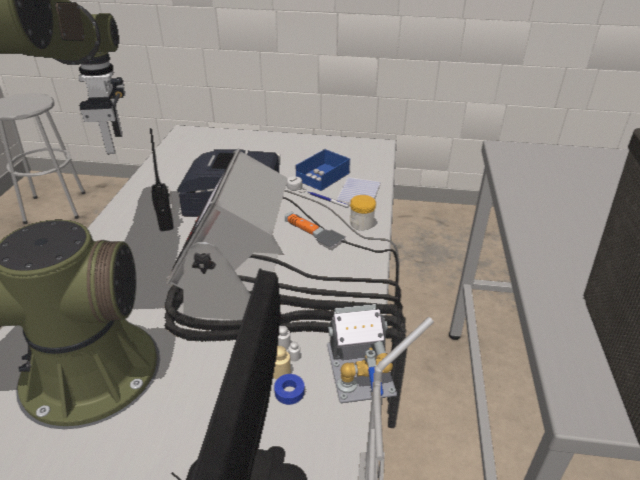

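View pics/top0.png

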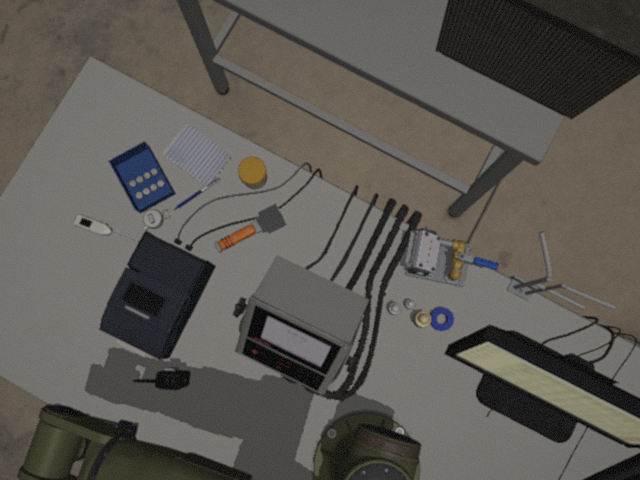

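```bash
cat > h.py <<'E'
import numpy as np,cv2
from cell import manip
def cloud(c,d):
    k=manip.calibration(c); v,u=np.mgrid[0:480,0:640]
    P=np.stack([(u-k["cx"])/k["fx"]*d,-(v-k["cy"])/k["fy"]*d,-d,np.ones_like(d)],-1)@np.array(k["world_from_camera"]).T
    return P[...,:3]
def proj(c,p):
    k=manip.calibration(c); q=np.linalg.inv(k["world_from_camera"])@np.append(p,1)
    return k["cx"]+k["fx"]*q[0]/-q[2], k["cy"]-k["fy"]*q[1]/-q[2]
E
python3 - <<'E'
import cv2
a=cv2.imread("pics/side0.png")[165:405,230:430]
b=cv2.imread("pics/top0.png")[150:345,130:520]
cv2.imwrite("pics/side0c.png",cv2.resize(a,None,fx=2.5,fy=2.5,interpolation=2)); cv2.imwrite("pics/top0c.png",cv2.resize(b,None,fx=2,fy=2,interpolation=2))
E
```

```text
(no output)
```

View pics/side0c.png

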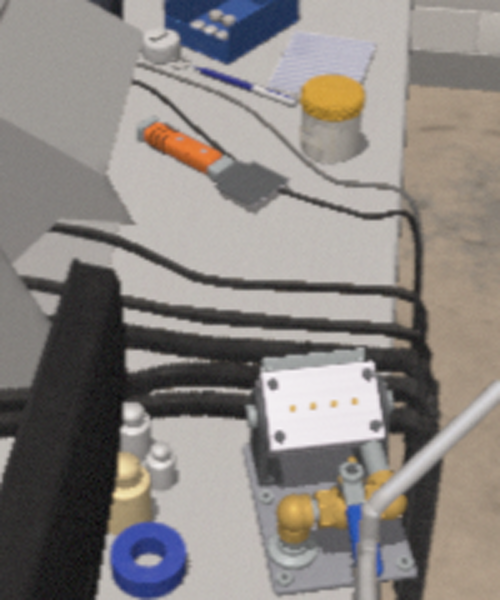

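View pics/top0c.png

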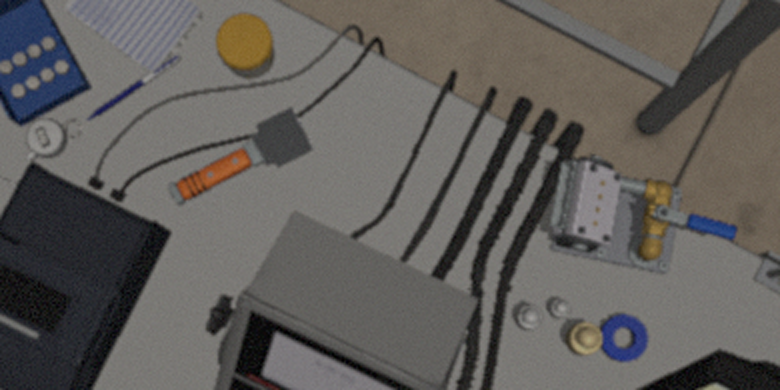

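The side view shows the scraper at about (315,230), the block at (358,325) and the lever at (376,375). A thin grey stand partly hides the lever. The top view shows the scraper at (250,228), the block at (422,250) and the lever at (485,264). Next I'll get metric positions.

```bash
python3 - <<'E'
from h import *
np.set_printoptions(precision=1,suppress=True)
d=np.load("pics/top0.npy"); P=cloud("top",d); im=cv2.imread("pics/top0.png")
ds=np.load("pics/side0.npy"); Ps=cloud("side",ds); ims=cv2.imread("pics/side0.png")
# bench level
for r in [(300,280),(420,330),(90,200)]: print("bench",P[r[1],r[0]])
def hsv(i): return cv2.cvtColor(i,cv2.COLOR_BGR2HSV)
for nm,I,Q in(("top",im,P),("side",ims,Ps)):
    H=hsv(I)
    m=(H[...,0]<13)&(H[...,1]>150)&(H[...,2]>100)
    m=m&(Q[...,1]>0)&(Q[...,2]<60)&(Q[...,2]>-10)&(Q[...,0]>300)
    q=Q[m]; 
    c=np.median(q,0); q=q[np.linalg.norm(q-c,axis=1)<90]
    rect=cv2.minAreaRect(q[:,:2].astype(np.float32)); print(nm,"handle",len(q),rect,"z",np.percentile(q[:,2],[5,50,95]),cv2.boxPoints(rect))
    b=(H[...,0]>100)&(H[...,0]<125)&(H[...,1]>140)&(Q[...,1]<-200)&(Q[...,2]>60)&(Q[...,2]<120)
    q=Q[b]
    if len(q): 
        rect=cv2.minAreaRect(q[:,:2].astype(np.float32)); print(nm,"lever",len(q),rect,"z",np.percentile(q[:,2],[5,50,95]),cv2.boxPoints(rect))
# grid of top heights, key places
for (u,v) in [(545,240),(545,265),(580,295),(515,287),(300,290),(160,270),(170,240),(500,350),(360,330),(180,290),(240,305),(400,220),(470,170),(395,210),(270,218),(235,238),(252,170),(424,252)]:
    print((u,v),P[v,u])
print("heights max by region (side cloud)")
E
cat > grid.py <<'E'
from h import *
import sys
P=np.concatenate([cloud("top",np.load("pics/top0.npy")).reshape(-1,3),cloud("side",np.load("pics/side0.npy")).reshape(-1,3)])
xs=np.arange(200,800,40); ys=np.arange(500,-640,-40)
print("x\\y  "+" ".join(f"{y:5d}" for y in ys))
for x in xs[::-1]:
    r=[]
    for y in ys:
        m=(abs(P[:,0]-x)<20)&(abs(P[:,1]-y)<20)&(P[:,2]>-50)
        r.append(f"{np.percentile(P[m,2],99):5.0f}" if m.sum()>3 else "    .")
    print(f"{x:4d} "+" ".join(r))
E
python3 grid.py
```

```text
bench [417.4 137.8 237.6]
bench [ 311.1 -141.8    1. ]
bench [651.1 665.3  -0.4]
top handle 306 ((546.8107299804688, 297.1217041015625), (24.190887451171875, 90.22884368896484), 27.66709327697754) z [13.3 19.4 25.1] [[515.2 331.5]
 [557.  251.5]
 [578.5 262.8]
 [536.6 342.7]]
top lever 146 ((205.09149169921875, -390.21612548828125), (584.5196533203125, 154.95077514648438), 33.9993896484375) z [82.3 88.4 93.2] [[ -80.5 -489.4]
 [   6.1 -617.9]
 [ 490.7 -291. ]
 [ 404.1 -162.6]]
side handle 255 ((546.400634765625, 297.73333740234375), (24.11076545715332, 92.54832458496094), 26.442298889160156) z [ 6.5 18.9 22.4] [[515.  333.8]
 [556.2 250.9]
 [577.8 261.7]
 [536.6 344.5]]
side lever 65 ((458.26165771484375, -286.51153564453125), (57.42598342895508, 12.263467788696289), 81.94730377197266) z [85.3 88.3 90.2] [[ 448.2 -314.1]
 [ 460.3 -315.8]
 [ 468.4 -258.9]
 [ 456.2 -257.2]]
(545, 240) [ 484.1 -361.9  269.4]
(545, 265) [ 553.4 -775.8 -880.7]
(580, 295) [ 372.6 -433.6  243.8]
(515, 287) [ 407.7 -371.4   22.2]
(300, 290) [395.7 137.7 252.3]
(160, 270) [457.9 456.4 122. ]
(170, 240) [545.1
[... 2568 characters left out ...]
5   133     6     7     7   222   255   282   292  1523   288   273    27    21     7    68    35   323   320     5    12    13     7     5     8    26    20    -5
 280   111   120    18     8     7   124   165   196   228   257   283   291   275    26     7     7     8   176   325   325   323   319    19    47    13    12     7    30    14
 240     6   262   117     6     8     6   109   138   165   197   228   241   190    25     6     7     7    78   178   322   326   325   323   314   205     9    11    18    18
 200   521   215   130     6     6     6     6     6   107   140   161   167    37    23     6     6     7     6     7    76   197   324   325   325   322   312     4     6     8
```

```bash
python3 - <<'E'
import cv2
a=cv2.imread("pics/side0.png")[295:405,315:415]
b=cv2.imread("pics/top0.png")[220:290,395:510]
cv2.imwrite("pics/side0b.png",cv2.resize(a,None,fx=5,fy=5,interpolation=2)); cv2.imwrite("pics/top0b.png",cv2.resize(b,None,fx=6,fy=6,interpolation=2))
from h import *
np.set_printoptions(precision=1,suppress=True)
for c in("top","side"):
    P=cloud(c,np.load(f"pics/{c}0.npy")); I=cv2.imread(f"pics/{c}0.png").max(2)
    m=(abs(P[...,0]-500)<70)&(abs(P[...,1]+150)<60)&(P[...,2]>40)&(I>150)
    q=P[m]
    # ransac plane
    best=None;rng=np.random.default_rng(0)
    for _ in range(800):
        s=q[rng.choice(len(q),3,replace=False)]; n=np.cross(s[1]-s[0],s[2]-s[0]); 
        if np.linalg.norm(n)<50: continue
        n/=np.linalg.norm(n); i=abs((q-s[0])@n)<2.5
        if best is None or i.sum()>best.sum(): best=i
    s=q[best]; cen=s.mean(0); n=np.linalg.svd(s-cen,full_matrices=False)[2][2]; n*=np.sign(n[2])
    print(c,len(q),best.sum(),"cen",cen,"n",np.round(n,3),"tilt",np.degrees(np.arccos(n[2])),"heading",np.degrees(np.arctan2(n[1],n[0])))
    r=cv2.minAreaRect(s[:,:2].astype(np.float32)); print(r, cv2.boxPoints(r).tolist())
E
```

```text
Traceback (most recent call last):
  File "numpy/random/_generator.pyx", line 920, in numpy.random._generator.Generator.choice
ValueError: Cannot take a larger sample than population when replace is False
```

View pics/side0b.png

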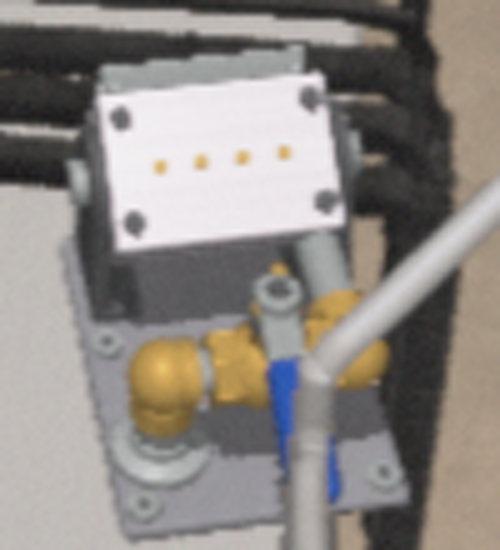

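View pics/top0b.png

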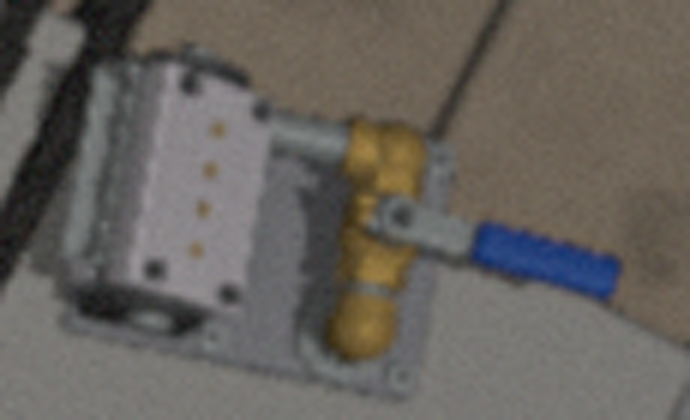

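```bash
cat >> h.py <<'E'
def slotT(x,y,z,yaw):
    a=np.radians(35); h=np.array([np.cos(yaw),np.sin(yaw),0]); u=np.array([0,0,1.])
    X=h*np.cos(a)-u*np.sin(a); Z=h*np.sin(a)+u*np.cos(a); Y=np.cross(Z,X)
    T=np.eye(4); T[:3,:3]=np.stack([X,Y,Z],1); T[:3,3]=x,y,z; return T
E
python3 - <<'E'
from h import *
from scipy.optimize import least_squares
np.set_printoptions(precision=2,suppress=True)
S={(0,-44):(334.4,314),(0,44):(380,309.4),(60,44):(384,339),(60,-44):(338.4,345)}
Tt={(0,44):(422.5,230.3),(60,44):(440.3,237.5),(60,-44):(435,271.7),(0,-44):(416.7,265.8)}
def res(p,cams,fz):
    T=slotT(p[0],p[1],p[2] if fz else 82,p[3]); r=[]
    for c,D in cams:
        for k,v in D.items():
            w=(T@[k[0],k[1],18,1])[:3]; r+=list(np.array(proj(c,w))-v)
    return r if fz else r
for cams in([("side",S)],[("top",Tt)],[("side",S),("top",Tt)]):
  for fz in (0,1):
    s=least_squares(res,[500,-120,82,-1.5],args=(cams,fz)); print([c[0] for c in cams],fz,s.x,np.degrees(s.x[3]),"rms",np.sqrt(np.mean(s.fun**2)));
print(s.fun.reshape(-1,2))
for c in("top","side"):
    P=cloud(c,np.load(f"pics/{c}0.npy"))
    k=S if c=="side" else Tt
    poly=np.zeros((480,640),np.uint8); pts=np.array(list(k.values())); pts=pts.mean(0)+(pts-pts.mean(0))*.85
    cv2.fillPoly(poly,[np.round(pts).astype(np.int32)],1); q=P[poly>0]; q=q[q[:,2]>50]
    cen=np.median(q,0); n=np.linalg.svd(q-q.mean(0),full_matrices=False)[2][2]; n*=np.sign(n[2]); print(c,len(q),"cen",q.mean(0),n,np.degrees(np.arccos(n[2])),np.degrees(np.arctan2(n[1],n[0])))
T=slotT(*s.x); print("face centre model",T@[30,0,18,1])
# lever: pixel at z=84+5.5 plane
k=manip.calibration("top")
def ray(c,u,v,z):
    k=manip.calibration(c); W=np.array(k["world_from_camera"]); dd=W[:3,:3]@[(u-k["cx"])/k["fx"],-(v-k["cy"])/k["fy"],-1]; o=W[:3,3]; return o+dd*(z-o[2])/dd[2]
for nm,u,v in(("stem",395+402/6,220+214/6),("b1",395+483/6,220+240/6),("b2",395+612/6,220+280/6)): print(nm,ray("top",u,v,89 if nm!="stem" else 95))
for nm,u,v in(("stem",315+278/5,295+290/5),("b1",315+285/5,295+365/5),("b2",315+322/5,295+497/5)): print("side",nm,ray("side",u,v,89 if nm!="stem" else 95))
E
```

```text
['side'] 0 [ 500.92 -122.76   82.11   -1.81] -103.45375417617811 rms 0.4734590254762089
['side'] 1 [ 502.79 -119.35   78.03   -1.81] -103.49554986063941 rms 0.46161200604386426
['top'] 0 [ 499.1  -124.57   82.     -1.79] -102.41710208811111 rms 0.7463044280426203
['top'] 1 [ 507.42 -135.81   18.58   -1.79] -102.45514437584887 rms 0.40973725592763544
['side', 'top'] 0 [ 499.95 -123.8    65.86   -1.8 ] -102.93900340298508 rms 0.7188295386862859
['side', 'top'] 1 [ 499.51 -124.33   83.8    -1.8 ] -102.93153955420671 rms 0.660309237150466
[[-0.15 -0.25]
 [-0.82 -0.66]
 [ 0.3   0.82]
 [ 0.21  0.31]
 [ 0.36 -0.76]
 [ 0.68 -1.4 ]
 [-0.45  0.72]
 [-0.58  0.82]]
top 557 cen [ 490.38 -156.79   85.75] [-0.12 -0.98  0.17] 79.9749262473522 -97.16416752002714
side 1063 cen [ 491.27 -158.94   82.16] [0.17 0.69 0.7 ] 45.56934890130526 75.95198725406435
face centre model [ 491.7  -158.35   81.34    1.  ]
stem [ 477.51 -231.94   95.  ]
b1 [ 467.43 -263.9    89.  ]
b2 [ 450.79 -312.48   89.  ]
side stem [ 476.3  -235.81   95.  ]
side b1 [ 466.06 -262.64   89.  ]
side b2 [ 452.48 -316.93   89.  ]
```

```bash
python3 - <<'E'
from h import *
P=np.concatenate([cloud("top",np.load("pics/top0.npy")).reshape(-1,3),cloud("side",np.load("pics/side0.npy")).reshape(-1,3)])
xs=np.arange(420,660,12); ys=np.arange(400,170,-12)
print("x\\y  "+" ".join(f"{y:4d}" for y in ys))
for x in xs[::-1]:
    r=[]
    for y in ys:
        m=(abs(P[:,0]-x)<6)&(abs(P[:,1]-y)<6)&(P[:,2]>-50)
        r.append(f"{P[m,2].max():4.0f}" if m.sum()>0 else "   .")
    print(f"{x:4d} "+" ".join(r))
# body footprint check
np.set_printoptions(precision=1,suppress=True)
q=P[(P[:,2]>85)&(P[:,2]<420)]
for gx in (-20,-10,0,10,20):
  for th in(-20,-10,0,10,20):
    h=np.radians(-63.); X=np.array([np.cos(h),np.sin(h),0]); Y=np.array([-np.sin(h),np.cos(h),0]); t=np.radians(th)
    Zb=np.array([0,0,np.cos(t)])-X*np.sin(t); Xb=np.cross(Y,Zb)  # th>0: body leans to tail
    g=np.array([546.6,297.4,0])+X*gx+np.array([0,0,20])
    l=(q-g)@np.stack([Xb,Y,Zb],1); m=l[:,2]>74
    dx=np.maximum(abs(l[:,0])-37.5,0); dy=np.maximum(abs(l[:,1])-88.5,0); D=np.hypot(dx,dy)[m&(l[:,2]<260)]
    i=D.argmin(); print(gx,th,"clear",D.min().round(1),q[m&(l[:,2]<260)][i])
E
python3 - <<'E'
E
```

```text
x\y   400  388  376  364  352  340  328  316  304  292  280  268  256  244  232  220  208  196  184  172
 648   10    4    7    9   13   14    9   13   13   12    5    8    5    7    8    4    4    5    7    9
 636    7    6   15   14   12    5   10    7    5    6    7    6    9    5    8    8   11    5   10    9
 624   14   21   11    4    5    9    5    6    6    5    5    8    7    5   11   15   17   16   12    8
 612   19   17    5    4    7    5    6    5    3    5    4    7    8   17   16   18   15   17    4    4
 600   17   10    4    4    5    7    5    6    5    8    7    7   12   17   20   20   20   16   15    5
 588    4    5    5    5    4    8    7   11   12   12   12   14   19   19   17   16   17   16   16   16
 576    5    9    7    4   14   17   16   13   10    4   20   24   22   22   19   16   16   16   20   15
 564    4    6   26   27   25   17    8    7   20   22   26   30   24   24   20   19   16   19    6    5
 552   33   34   34   24    6   17   18   25   27   28   24   25   27   15   15   13    6    6    6    5
 540   41   41    5    5   22   25   25   28   24 
[... 1335 characters left out ...]
0 -10 clear 26.8 [472.8 188.2 224. ]
-10 0 clear 29.5 [478.6 349.2 116.9]
-10 10 clear 11.7 [478.6 349.2 116.9]
-10 20 clear 0.0 [480.8 360.  119.8]
0 -20 clear 26.8 [472.8 188.2 224. ]
0 -10 clear 26.8 [472.8 188.2 224. ]
0 0 clear 34.6 [469.8 192.6 227.4]
0 10 clear 21.6 [478.6 349.2 116.9]
0 20 clear 1.8 [478.6 349.2 116.9]
10 -20 clear 26.8 [472.8 188.2 224. ]
10 -10 clear 26.8 [472.8 188.2 224. ]
10 0 clear 29.6 [469.8 192.6 227.4]
10 10 clear 31.4 [478.6 349.2 116.9]
10 20 clear 11.2 [478.6 349.2 116.9]
20 -20 clear 26.8 [472.8 188.2 224. ]
20 -10 clear 26.8 [472.8 188.2 224. ]
20 0 clear 27.5 [472.8 188.2 224. ]
20 10 clear 41.2 [478.6 349.2 116.9]
20 20 clear 20.6 [478.6 349.2 116.9]
```

```bash
python3 - <<'E'
from h import *
np.set_printoptions(precision=0,suppress=True)
P=cloud("side",np.load("pics/side0.npy"))
for v in range(5,155,10): print(v,[tuple(P[v,u].round().astype(int).tolist()) for u in (30,60,80,95,108,115)])
Pt=cloud("top",np.load("pics/top0.npy"))
for uv in [(60,440),(100,430),(150,450),(200,470),(120,420),(40,420)]: print(uv,Pt[uv[1],uv[0]])
# refine scraper heading from top: blade+handle mask by height/color
E
```

```text
5 [(78, 85, 631), (110, 230, 599), (137, 435, 554), (188, 2389, 142), (249, 2347, 146), (283, 2333, 147)]
15 [(75, 76, 621), (106, 214, 587), (135, 311, 563), (161, 434, 534), (187, 509, 515), (273, 2357, 93)]
25 [(72, 70, 609), (103, 208, 574), (131, 298, 550), (156, 410, 520), (182, 491, 499), (197, 516, 491)]
35 [(69, 65, 598), (98, 214, 557), (127, 287, 535), (152, 404, 503), (177, 479, 482), (192, 503, 474)]
45 [(65, 61, 586), (94, 221, 539), (122, 301, 515), (147, 404, 484), (173, 464, 465), (188, 498, 455)]
55 [(36, 307, 504), (85, 295, 502), (116, 378, 475), (142, 502, 436), (169, 521, 428), (230, 2366, -111)]
65 [(-221, 2607, -187), (-65, 2531, -182), (39, 2466, -174), (137, 500, 416), (164, 518, 407), (218, 2347, -158)]
75 [(-238, 2614, -244), (-82, 2565, -247), (101, 510, 395), (132, 499, 394), (159, 484, 396), (207, 2367, -219)]
85 [(-259, 2656, -313), (-96, 2556, -300), (11, 2484, -290), (127, 492, 374), (154, 519, 362), (170, 567, 343)]
95 [(-232, 2297, -248), (-111, 2547, -354), (-4, 2494, -350), (121, 496, 351), (149, 487, 350), (165, 577, 315)]
105 [(-229, 2155, -249), (-128, 2570, -421), (87, 458, 346), (117, 447, 346), (144, 443, 344), (159, 501, 319)]
115 [(-229, 2041, -257), (-145, 2579, -484), (-33, 2502, -470), (112, 457, 319), (139, 454, 316), (153, 461, 311)]
125 [(-333, 2688, -562), (-162, 2588, -548), (-50, 2527, -541), (33, 2494, -541), (133, 479, 283), (148, 573, 241)]
135 [(-353, 2693, -627), (-181, 2610, -620), (-64, 2514, -598), (19, 2492, -602), (128, 472, 261), (142, 581, 211)]
145 [(-376, 2722, -704), (-198, 2605, -682), (-81, 2526, -667), (3, 2509, -674), (122, 479, 233), (117, 2413, -650)]
(60, 440) [151. 510. 508.]
(100, 430) [166. 444. 519.]
(150, 450) [140. 357. 551.]
(200, 470) [118. 274. 592.]
(120, 420) [156. 476. 319.]
(40, 420) [181. 548. 497.]
```

```bash
python3 - <<'E'
import cv2
a=cv2.imread("pics/side0.png")[0:170,0:200]; cv2.imwrite("pics/arm.png",cv2.resize(a,None,fx=3,fy=3,interpolation=2))
b=cv2.imread("pics/top0.png")[195:260,205:295]; c=cv2.imread("pics/side0.png")[205:255,275:355]
cv2.imwrite("pics/sc_t.png",cv2.resize(b,None,fx=7,fy=7,interpolation=2)); cv2.imwrite("pics/sc_s.png",cv2.resize(c,None,fx=7,fy=7,interpolation=2))
E
```

```text
(no output)
```

View pics/sc_t.png

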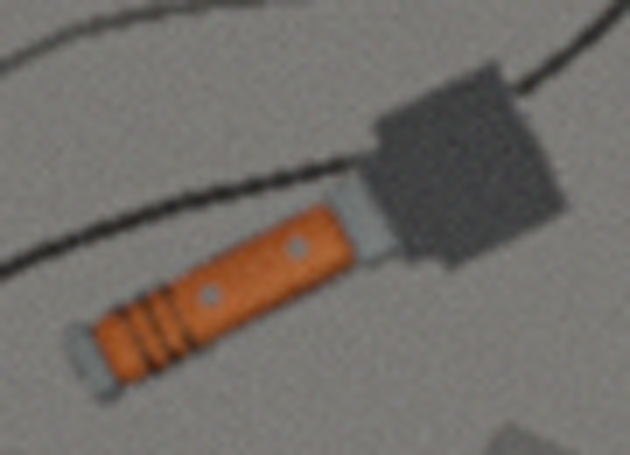

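View pics/sc_s.png

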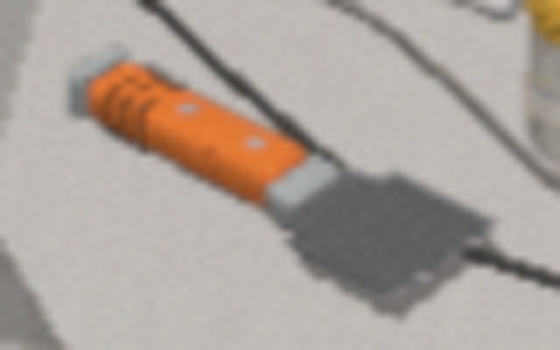

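View pics/arm.png

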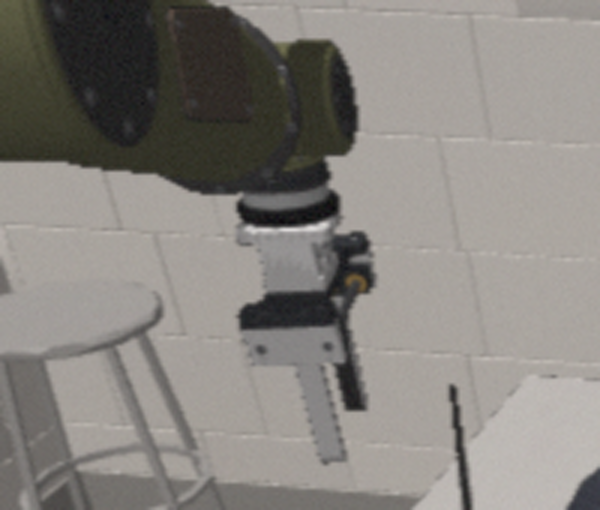

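```bash
python3 - <<'E'
from h import *
from scipy.optimize import least_squares
np.set_printoptions(precision=2,suppress=True)
t=lambda u,v:(205+u/7,195+v/7); s=lambda u,v:(275+u/7,205+v/7)
D={"top":[((122,30,11.5),t(497,62)),((122,-30,11.5),t(568,207)),((48,13,20),t(325,203)),((48,-13,20),t(357,265)),((-48,13,20),t(95,338)),((-48,-13,20),t(125,383))],
"side":[((122,30,11.5),s(492,222)),((122,-30,11.5),s(398,310)),((48,13,20),s(313,155)),((48,-13,20),s(270,200))]}
def res(p,cs):
    c,q=np.cos(p[2]),np.sin(p[2]); r=[]
    for cam in cs:
        for m,px in D[cam]: r+=list(np.subtract(proj(cam,[p[0]+c*m[0]-q*m[1],p[1]+q*m[0]+c*m[1],m[2]]),px))
    return r
for cs in (["top"],["side"],["top","side"]):
    o=least_squares(res,[547,297,-1.1],args=(cs,)); print(cs,o.x[:2],np.degrees(o.x[2]),np.sqrt(np.mean(o.fun**2)))
print(o.fun.reshape(-1,2))
E
```

```text
['top'] [544.48 295.76] -62.21091303298732 0.8961659843393174
['side'] [541.54 289.71] -59.489846876861286 0.7546380379094421
['top', 'side'] [544.71 294.76] -61.87166314035091 0.9890311179346581
[[-0.31 -0.42]
 [ 1.32 -0.34]
 [ 0.87 -0.78]
 [ 1.39 -0.51]
 [-0.92 -0.95]
 [-0.17  1.83]
 [ 0.39  0.68]
 [-0.89 -1.05]
 [-0.52 -0.26]
 [-0.87 -2.27]]
```

```bash
python3 -m inch '{"grip":[1,1,1],"travel":[[0,0,5],[0,0,11],[0,0,15]],"turn":[[0,0,0],[0,0,0],[0,0,0]]}' 30; python3 -c "
from cell import manip;s=manip.read_state();print(s['joints'],s['eef_pos'])"
```

```text
clock: 1.27
eef_pos: [136.5, 532.8, 358.4]
eef_rot: [3.139, 0.0, 2.891]
wrist_force: [-0.3, 0.4, -0.6]
finger_gap: 94.1
[ 1.25341684e+00  2.34839900e-01  1.25529740e+00 -4.05658663e-06
  1.64877739e+00 -6.66006974e-02] [136.48838321 532.7853239  358.41112316]
```

```bash
python3 -m inch '{"grip":[1,1,1,1,1,1,1,1,1,1],"travel":[[4,-2.4,0],[9.5,-5.6,0],[15,-8.9,0],[20.5,-12.2,0],[26,-15.5,0],[31.5,-18.8,0],[36.5,-21.8,0],[40,-23.8,0],[41.3,-24.6,0],[41.3,-24.6,0]],"turn":[[0,0,-5],[0,0,-11],[0,0,-17],[0,0,-23],[0,0,-29],[0,0,-35],[0,0,-41],[0,0,-46],[0,0,-47.8],[0,0,-47.8]]}'; python3 -c "
from cell import manip;s=manip.read_state();print(s['joints'],s['eef_pos'])"
```

```text
clock: 2.52
eef_pos: [549.5, 286.8, 358.1]
eef_rot: [3.14, 0.0, 2.057]
wrist_force: [0.4, 0.2, 0.2]
finger_gap: 93.8
[ 4.21847080e-01  4.10288376e-01  1.02816712e+00  1.06705425e-04
  1.70106155e+00 -6.39651013e-02] [549.50740512 286.76158938 358.06690049]
```

```bash
cat > kin.py <<'E'
import numpy as np
from scipy.optimize import least_squares
data=[(.300457699,1.52156899,136.43843949,532.5430258,204.89879572),(.23483990,1.2552974,136.48838,532.785,358.411),(.410288,1.028167,549.507,286.7616,358.067)]
j1=[1.25338,1.253417,.421847]
rows=[]
for (a,b,x,y,z),j in zip(data,j1):
    rows.append((a,b,x*np.cos(j)+y*np.sin(j),z)); print("lat",-x*np.sin(j)+y*np.cos(j))
def f(p):
    r=[]
    for a,b,R,z in rows:
        r+= [p[0]+p[2]*np.sin(a)+p[3]*np.sin(a+b)+p[4]*np.cos(a+b)-R, p[1]+p[2]*np.cos(a)+p[3]*np.cos(a+b)-p[4]*np.sin(a+b)-z]
    return r
for g in ([75,100,400,400,0],[0,200,450,450,0]):
    s=least_squares(f,g); print(s.x.round(1),s.fun.round(2))
E
python3 kin.py
```

```text
lat 36.590945689860774
lat 36.598718754909726
lat 36.628858657883
[  0.7 -45.2 422.6 447.6  43.6] [ 0.    0.01 -0.02 -0.06  0.02  0.05]
[  0.7 -45.2 422.6 447.6  43.6] [ 0.    0.01 -0.02 -0.06  0.02  0.05]
```

```bash
python3 -m inch '{"grip":[0.4,0.2,0,0,0,0,0,0],"travel":[[0,0,-4],[0,0,-9],[0,0,-14],[0,0,-19],[0,0,-24],[0,0,-28],[0,0,-30],[0,0,-30]],"turn":[[0,0,0],[0,0,0],[0,0,0],[0,0,0],[0,0,0],[0,0,0],[0,0,0],[0,0,0]]}'; python3 - <<'E'
from h import *
a,d=manip.camera("side"); b,_=manip.camera("top"); np.save("pics/s1.npy",d)
a=a[:,:,::-1];b=b[:,:,::-1]
s=manip.read_state(); print(s["eef_pos"],s["wrist_force"])
A=cv2.resize(a[130:280,240:390],None,fx=4,fy=4,interpolation=2); cv2.imwrite("pics/s1.png",A)
B=cv2.resize(b[160:310,180:340],None,fx=3.7,fy=3.7,interpolation=2); cv2.imwrite("pics/t1.png",B)
for c in("side","top"): print(c,proj(c,s["eef_pos"]),proj(c,[550,287,20]))
E
```

```text
clock: 3.52
eef_pos: [548.8, 287.4, 57.9]
eef_rot: [3.141, -0.0, 2.058]
wrist_force: [0.3, -0.0, 0.8]
finger_gap: 47.5
[550.00352887 287.51300324  59.87689785] [0.18260674 0.12915194 0.30405566]
side (np.float64(304.66473244816444), np.float64(210.54220608109267)) (np.float64(304.9210772502732), np.float64(223.43034587135315))
top (np.float64(238.38234673186585), np.float64(232.43976973981268)) (np.float64(240.71864336132472), np.float64(235.11902269857032))
```

View pics/s1.png

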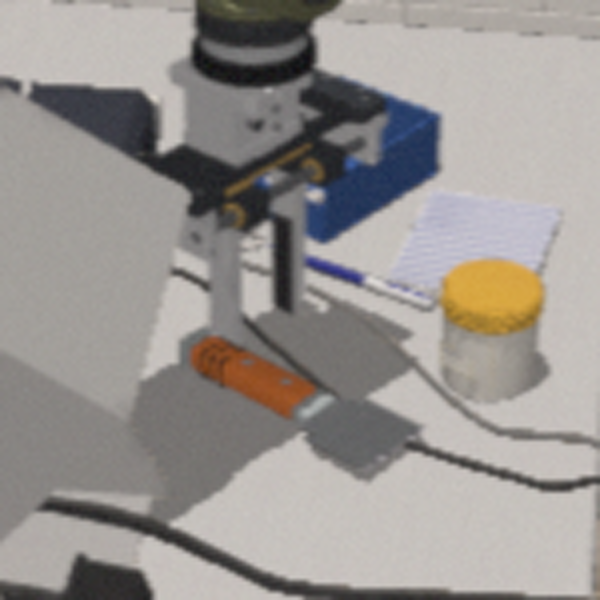

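View pics/t1.png

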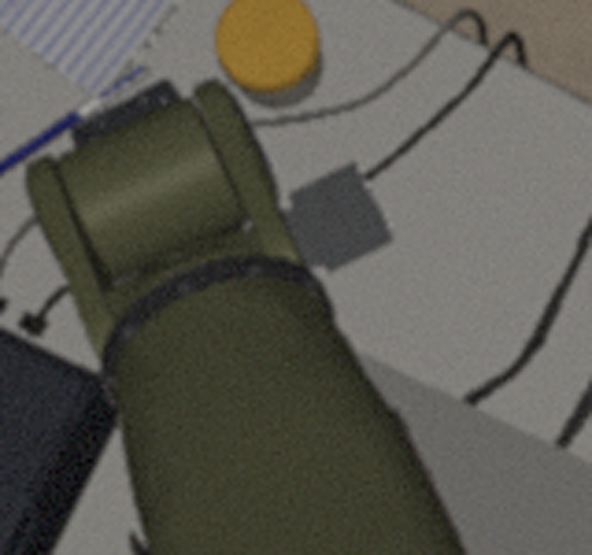

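```bash
python3 -m inch '{"grip":[0,0,0,-0.8,-0.8,-0.8,-0.8,-0.8],"travel":[[0,0,-3.5],[0,0,-5.6],[0,0,-5.6],[0,0,-5.6],[0,0,-5.6],[0,0,-5.6],[0,0,-5.6],[0,0,-5.6]],"turn":[[0,0,0],[0,0,0],[0,0,0],[0,0,0],[0,0,0],[0,0,0],[0,0,0],[0,0,0]]}' 45; python3 -c "
from cell import manip;s=manip.read_state();print(s['joints'],s['eef_pos'],s['finger_gap'],s['wrist_force'])"
```

```text
clock: 4.62
eef_pos: [550.7, 287.8, 5.0]
eef_rot: [3.135, 0.0, 2.058]
wrist_force: [-0.3, 0.7, 6.9]
finger_gap: 25.8
[ 4.22598932e-01  6.73844299e-01  1.47009797e+00  1.97027055e-04
  9.91198085e-01 -6.42203192e-02] [550.65934347 287.80722217   5.01913425] 25.810587792083343 [-0.30168311  0.6540577   6.85609359]
```

```bash
python3 -m inch '{"grip":[-0.8,-0.8,-0.8,-0.8,-0.8,-0.8,-0.8,-0.8,-0.8],"travel":[[0,0,1],[0,0,4],[0,0,9],[0,0,14.5],[0,0,20],[0,0,25.5],[0,0,31],[0,0,34],[0,0,34]],"turn":[[0,0,0],[0,0,0],[0,0,0],[0,0,0],[0,0,0],[0,0,0],[0,0,0],[0,0,0],[0,0,0]]}'
python3 - <<'E'
from h import *
a,d=manip.camera("side"); b,_=manip.camera("top"); s=manip.read_state(); print(s)
a=a[:,:,::-1];b=b[:,:,::-1]
print(proj("side",s["eef_pos"]),proj("top",s["eef_pos"]))
cv2.imwrite("pics/s2.png",a);cv2.imwrite("pics/t2.png",b)
E
```

```text
clock: 5.75
eef_pos: [550.8, 287.8, 347.2]
eef_rot: [3.131, 0.001, 2.057]
wrist_force: [-0.7, 0.1, -3.7]
finger_gap: 25.7
{'clock': 5.85, 'joints': array([ 4.22532234e-01,  4.10762574e-01,  1.06011769e+00,  1.50032605e-04,
        1.66635620e+00, -6.41065774e-02]), 'qd': array([-0.00231642,  0.01384478,  0.01770295, -0.00017441, -0.00065013,
       -0.00011938]), 'effort': array([ 5.81470574e-02, -6.58140278e+01, -4.05714405e+01,  6.99199643e-02,
        1.17246453e-01,  6.23193791e-04]), 'eef_pos': array([550.36909075, 287.62676224, 343.42323301]), 'eef_rot': array([3.13723585e+00, 1.30090718e-04, 2.05744950e+00]), 'wrist_force': array([ 0.14404221,  0.12183483, -2.58347094]), 'moment': array([-0.06516111,  0.02967057, -0.04592828]), 'finger_gap': 25.60842328235854}
(np.float64(303.2455804453845), np.float64(104.87354712212485)) (np.float64(219.19570791576754), np.float64(208.11744714283364))
```

View pics/s2.png

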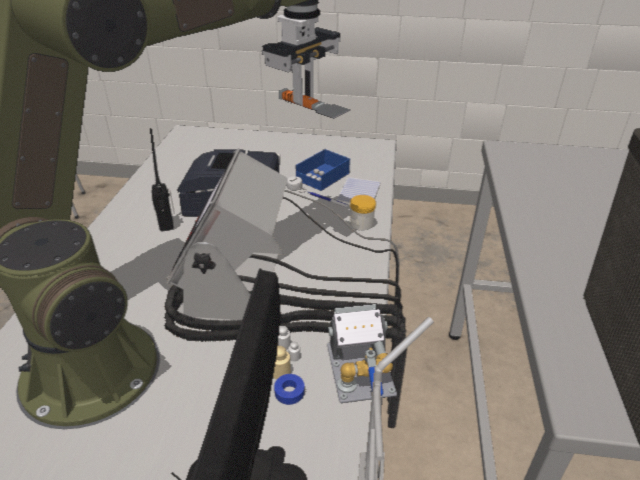

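```bash
python3 - <<'E'
from h import *
from scipy.spatial.transform import Rotation as Ro
s=manip.read_state(); R=Ro.from_euler("xyz",s["eef_rot"]).as_matrix(); p=s["eef_pos"]
def w(m,xg=10,zg=5): # scraper frame -> world
    return p+R@(np.diag([-1,1,-1])@(np.array(m)-[xg,0,zg]))
I=cv2.imread("pics/s2.png")[75:135,265:365]; I=cv2.resize(I,None,fx=7,fy=7,interpolation=2)
for m in [(122,30,10),(122,-30,10),(62,30,10),(62,-30,10),(48,13,20),(48,-13,20),(-48,-13,20),(-57,-13,10)]:
    u,v=proj("side",w(m)); cv2.circle(I,(int((u-265+.5)*7),int((v-75+.5)*7)),3,(0,255,0),-1)
cv2.imwrite("pics/s2c.png",I)
E
```

```text
(no output)
```

View pics/s2c.png

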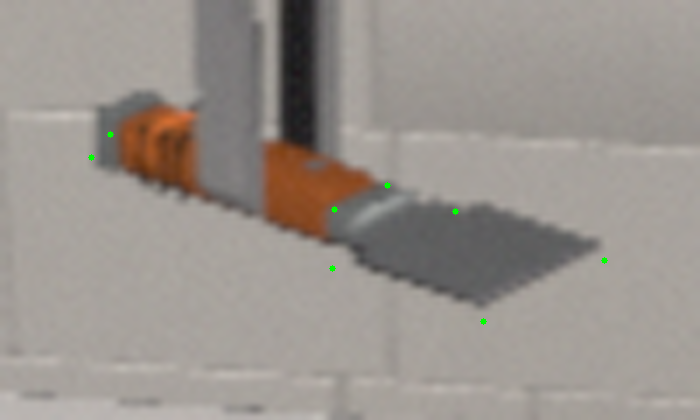

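```bash
python3 - <<'E'
from h import *
from scipy.spatial.transform import Rotation as Ro
a,_=manip.camera("side")
s=manip.read_state(); R=Ro.from_euler("xyz",s["eef_rot"]).as_matrix(); p=s["eef_pos"]; print(p,s["eef_rot"],np.abs(s["qd"]).max())
def w(m,xg=10,zg=5): # scraper frame -> world
    return p+R@(np.diag([-1,1,-1])@(np.array(m)-[xg,0,zg]))
I=a[75:135,265:365,::-1]; I=cv2.resize(I,None,fx=7,fy=7,interpolation=2)
for m in [(122,30,11.5),(122,-30,11.5),(62,30,11.5),(62,-30,11.5),(48,13,20),(48,-13,20),(-48,-13,20),(-57,-13,0)]:
    u,v=proj("side",w(m)); cv2.circle(I,(int((u-265+.5)*7),int((v-75+.5)*7)),3,(0,255,0),-1)
cv2.imwrite("pics/s2d.png",I)
E
```

```text
[550.29093499 287.62736546 342.97780401] [3.13817909e+00 5.20943746e-05 2.05750868e+00] 0.004960289332955153
```

View pics/s2d.png

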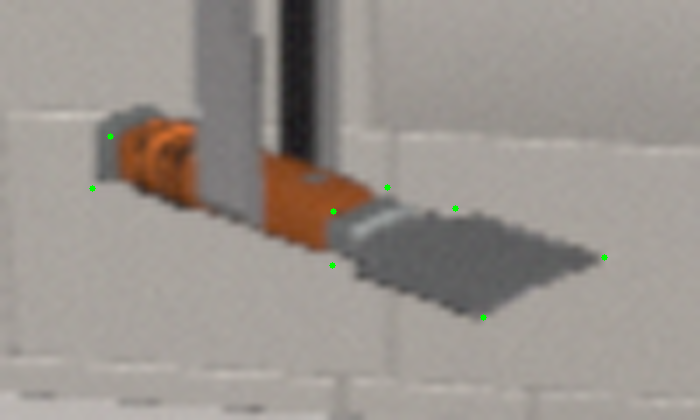

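```bash
cat > plan.py <<'E'
from h import *
from scipy.spatial.transform import Rotation as Ro
import sys
SL=(500.,-124.,82.,np.radians(-103.0))
def rel(tipx,xg=10,zg=5,tilt=35,dy=0,dz=0):
    T=slotT(*SL); s=manip.read_state(); R0=Ro.from_euler("xyz",s["eef_rot"])
    if tilt==35: Rs=T[:3,:3]
    else:
        Rs=Ro.from_rotvec(T[:3,1]*np.radians(tilt-35)).as_matrix()@T[:3,:3]
    tip=T[:3,3]+T[:3,:3]@[tipx,dy,dz]
    tcp=tip+Rs@np.array([xg-122,0,zg-10])
    Rt=Ro.from_matrix(Rs@np.diag([-1,1,-1]))
    rv=np.degrees((Rt*R0.inv()).as_rotvec())
    np.set_printoptions(precision=2,suppress=True)
    print("tipx",tipx,"tcp",tcp,"travel cm",(tcp-s["eef_pos"])/10,"turn",rv,"|",np.linalg.norm(rv))
def tipnow(xg=10,zg=5):
    T=slotT(*SL); s=manip.read_state(); R=Ro.from_euler("xyz",s["eef_rot"]).as_matrix()@np.diag([-1,1,-1])
    t=s["eef_pos"]+R@[122-xg,0,10-zg]; q=T[:3,:3].T@(t-T[:3,3]); 
    print("tip in slot",q.round(2),"ang",np.degrees(np.arccos(R[:,0]@T[:3,0])).round(2),"rot",np.degrees(Ro.from_matrix(T[:3,:3].T@R).as_rotvec()).round(2),"F",s["wrist_force"].round(1),"clk",s["clock"],"gap",s["finger_gap"].round(1))
E
python3 -c "
from plan import *
rel(-60); rel(-60,tilt=0); tipnow()"
```

```text
tipx -60 tcp [532.34  16.08 176.56] travel cm [ -1.8  -27.15 -16.64] turn [ 35.41   4.82 -39.53] | 53.28523320674357
tipx -60 tcp [536.25  33.02 111.41] travel cm [ -1.4  -25.46 -23.16] turn [ -0.02   0.2  -40.89] | 40.887016521875125Traceback (most recent call last):
  File "<string>", line 3, in <module>
    rel(-60); rel(-60,tilt=0); tipnow()
                               ~~~~~~^^
  File "plan.py", line 19, in tipnow
    print("tip in slot",q.round(2),"ang",np.degrees(np.arccos(R[:,0]@T[:3,0])).round(2),"rot",np.degrees(Ro.from_matrix(T[:3,:3].T@R).as_rotvec()).round(2),"F",s["wrist_force"].round(1),"clk",s["clock"],"gap",s["finger_gap"].round(1))
                                                                                                                                                                                                                 ^^^^^^^^^^^^^^^^^^^^^
AttributeError: 'float' object has no attribute 'round'
```

```bash
sed -i 's/s\["finger_gap"\].round(1)/round(s["finger_gap"],1)/' plan.py; python3 -m inch '{"grip":[-0.8,-0.8,-0.8,-0.8,-0.8,-0.8,-0.8,-0.8,-0.8,-0.8],"travel":[[0,-2,0],[0,-5,0],[0,-9,0],[0,-13,0],[0,-17,0],[0,-21,0],[0,-24,0],[0,-26.2,0],[-1,-27.2,0],[-1.8,-27.2,0]],"turn":[[0,0,-3],[0,0,-8],[0,0,-14],[0,0,-20],[0,0,-26],[0,0,-32],[0,0,-37],[0,0,-40],[0,0,-41],[0,0,-41]]}'
python3 -c "
from plan import *
rel(-60); tipnow(); print(manip.read_state()['joints'])"
```

```text
clock: 7.15
eef_pos: [531.3, 15.1, 342.6]
eef_rot: [3.139, 0.0, 1.341]
wrist_force: [0.1, 0.1, -2.3]
finger_gap: 25.9
tipx -60 tcp [532.34  16.08 176.56] travel cm [  0.11   0.09 -16.6 ] turn [34.13 -7.78  0.22] | 35.00834679224119
tip in slot [-177.43   -1.16  200.02] ang 35.01 rot [  0.21 -35.01  -0.12] F [ 0.1  0.1 -2.3] clk 7.15 gap 25.9
[-0.04  0.19  1.34 -0.    1.6   0.19]
```

Now I'll tilt 35° and lower to the pre-insertion point.

```bash
python3 -m inch '{"grip":[-0.8,-0.8,-0.8,-0.8,-0.8,-0.8,-0.8,-0.8,-0.8],"travel":[[0,0,0],[0,0,-1],[0,0,-3],[0,0,-6],[0,0,-9],[0.1,0.1,-12],[0.1,0.1,-15],[0.1,0.1,-16.6],[0.1,0.1,-16.6]],"turn":[[4.9,-1.1,0],[11.7,-2.7,0],[18.5,-4.2,0.1],[25.4,-5.8,0.2],[31.2,-7.1,0.2],[34.1,-7.8,0.2],[34.1,-7.8,0.2],[34.1,-7.8,0.2],[34.1,-7.8,0.2]]}'
python3 - <<'E'
from plan import *
a,_=manip.camera("side"); b,_=manip.camera("top"); rel(-60); tipnow(); s=manip.read_state(); print(s['joints'])
T=slotT(*SL); R=Ro.from_euler("xyz",s["eef_rot"]).as_matrix()@np.diag([-1,1,-1])
for c,im,(x0,y0,x1,y1) in(("side",a,(300,230,420,350)),("top",b,(350,180,470,290))):
    I=cv2.resize(im[y0:y1,x0:x1,::-1],None,fx=5,fy=5,interpolation=2)
    def dot(w,col):
        u,v=proj(c,w); cv2.circle(I,(int((u-x0+.5)*5),int((v-y0+.5)*5)),3,col,-1)
    for m in [(122,30,11.5),(122,-30,11.5),(48,13,20),(48,-13,20)]: dot(s["eef_pos"]+R@(np.array(m)-[10,0,5]),(0,255,0))
    for m in [(0,44,18),(0,-44,18),(60,44,18),(60,-44,18),(-12,38.5,9.5),(-12,-38.5,9.5)]: dot((T@[*m,1])[:3],(0,0,255))
    cv2.imwrite(f"pics/{c}3.png",I)
E
```

```text
clock: 8.28
eef_pos: [531.9, 16.8, 176.3]
eef_rot: [-3.141, -0.61, 1.344]
wrist_force: [-0.1, 0.1, -1.1]
finger_gap: 25.8
tipx -60 tcp [532.34  16.08 176.56] travel cm [-0.03 -0.03 -0.11] turn [ 0.06  0.1  -0.01] | 0.11515525301169906
tip in slot [-60.94   0.32   0.81] ang 0.08 rot [ 0.08 -0.03  0.07] F [-0.4  0.1 -0.6] clk 8.375 gap 25.5
[-0.34  0.3   1.71  0.64  1.27 -0.35]
```

View pics/side3.png

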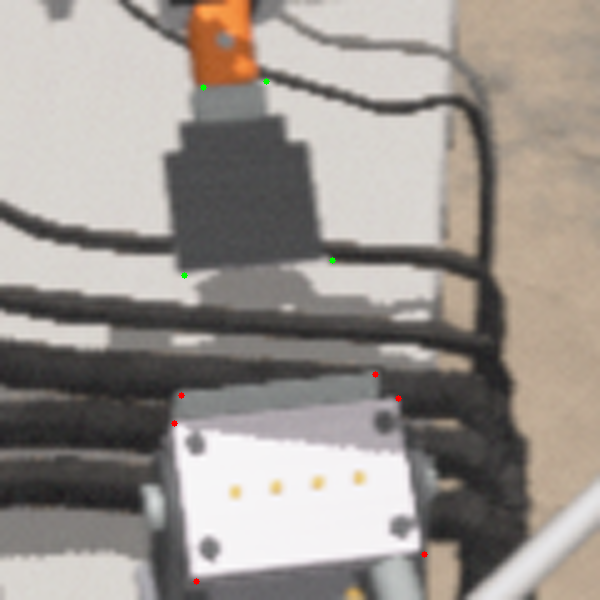

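View pics/top3.png

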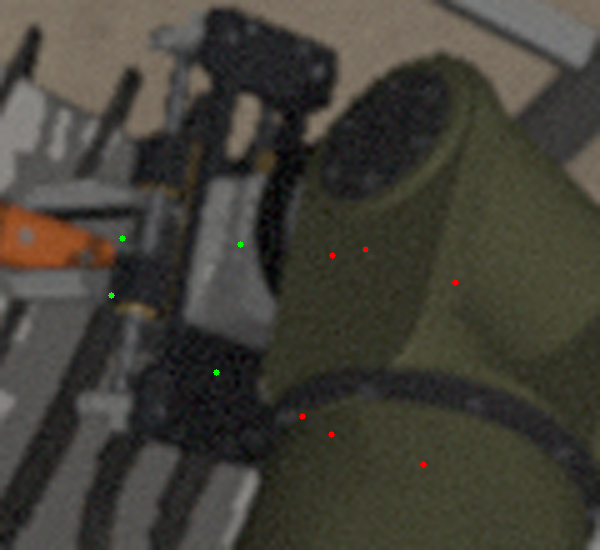

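```bash
python3 -c "
from plan import *
rel(-14,dy=1.3);rel(47,dy=1.3)"
```

```text
tipx -14 tcp [525.13 -20.93 150.17] travel cm [-0.75 -3.73 -2.75] turn [ 0.06  0.1  -0.01] | 0.11515525301169906
tipx 47 tcp [513.89 -69.62 115.19] travel cm [-1.87 -8.6  -6.25] turn [ 0.06  0.1  -0.01] | 0.11515525301169906
```

```bash
python3 -m inch '{"grip":[-0.8,-0.8,-0.8,-0.8,-0.8],"travel":[[-0.2,-1,-0.8],[-0.5,-2.3,-1.7],[-0.75,-3.4,-2.5],[-0.75,-3.7,-2.75],[-0.75,-3.7,-2.75]],"turn":[[0,0.1,0],[0,0.1,0],[0,0.1,0],[0,0.1,0],[0,0.1,0]]}'
cat > look.py <<'E'
from plan import *
tag=sys.argv[1]; x0,y0,x1,y1=map(int,sys.argv[2].split(","))
manip.read_state(); a,_=manip.camera("side"); tipnow(); s=manip.read_state(); T=slotT(*SL); R=Ro.from_euler("xyz",s["eef_rot"]).as_matrix()@np.diag([-1,1,-1])
I=cv2.resize(a[y0:y1,x0:x1,::-1],None,fx=6,fy=6,interpolation=2)
def dot(w,col):
    u,v=proj("side",w); cv2.circle(I,(int((u-x0+.5)*6),int((v-y0+.5)*6)),2,col,-1)
for m in [(122,30,11.5),(122,-30,11.5),(48,13,20),(48,-13,20)]: dot(s["eef_pos"]+R@(np.array(m)-[10,0,5]),(0,255,0))
for m in [(0,44,18),(0,-44,18),(60,44,18),(60,-44,18),(-12,38.5,9.5),(-12,-38.5,9.5)]: dot((T@[*m,1])[:3],(0,0,255))
cv2.imwrite(f"pics/{tag}.png",I)
E
python3 look.py side4 305,240,425,340
```

```text
clock: 9.0
eef_pos: [525.1, -20.9, 150.0]
eef_rot: [-3.141, -0.61, 1.343]
wrist_force: [-0.2, -0.4, -0.9]
finger_gap: 25.4
tip in slot [-1.434e+01  1.330e+00  1.000e-02] ang 0.05 rot [ 0.01 -0.05  0.01] F [ 0.9 -0.5 -1.1] clk 9.05 gap 25.2
```

View pics/side4.png

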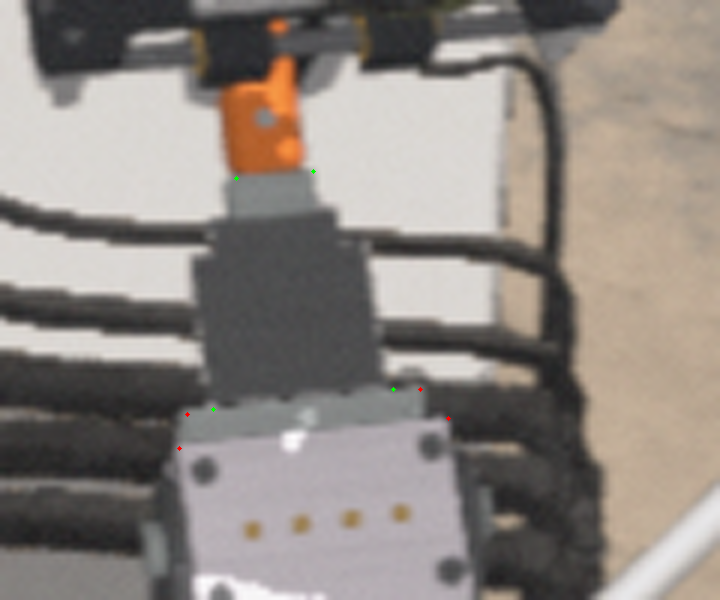

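```bash
python3 -c "
from plan import *
rel(6,dy=2.7);rel(20,dy=2.7);rel(50,dy=2.7)"
```

```text
tipx 6 tcp [522.81 -37.21 138.7 ] travel cm [-0.24 -1.66 -1.16] turn [ 0.05  0.   -0.  ] | 0.052549779403671726
tipx 20 tcp [520.23 -48.38 130.67] travel cm [-0.5  -2.78 -1.96] turn [ 0.05  0.   -0.  ] | 0.052549779403671726
tipx 50 tcp [514.7  -72.33 113.47] travel cm [-1.05 -5.17 -3.68] turn [ 0.05  0.   -0.  ] | 0.052549779403671726
```

```bash
python3 -m inch '{"grip":[-0.8,-0.8,-0.8,-0.8,-0.8,-0.8],"travel":[[0.1,-0.2,-0.1],[0,-0.6,-0.4],[-0.1,-1.1,-0.8],[-0.24,-1.66,-1.16],[-0.24,-1.66,-1.16],[-0.24,-1.66,-1.16]],"turn":[[0,0,0],[0,0,0],[0,0,0],[0,0,0],[0,0,0],[0,0,0]]}'
python3 look.py side5 305,240,425,340; python3 -c "
from plan import *
rel(20,dy=2.7);rel(35,dy=2.7);rel(50,dy=2.7)"
```

```text
clock: 9.8
eef_pos: [522.9, -37.3, 138.7]
eef_rot: [3.141, -0.61, 1.344]
wrist_force: [1.0, 0.4, -0.6]
finger_gap: 25.8
tip in slot [5.93 2.8  0.16] ang 0.05 rot [ 0.02 -0.05  0.01] F [-0.8  0.2 -1.6] clk 9.85 gap 25.4
tipx 20 tcp [520.23 -48.38 130.67] travel cm [-0.26 -1.12 -0.81] turn [ 0.05  0.01 -0.  ] | 0.05567864052066414
tipx 35 tcp [517.46 -60.35 122.07] travel cm [-0.54 -2.31 -1.67] turn [ 0.05  0.01 -0.  ] | 0.05567864052066414
tipx 50 tcp [514.7  -72.33 113.47] travel cm [-0.82 -3.51 -2.53] turn [ 0.05  0.01 -0.  ] | 0.05567864052066414
```

View pics/side5.png

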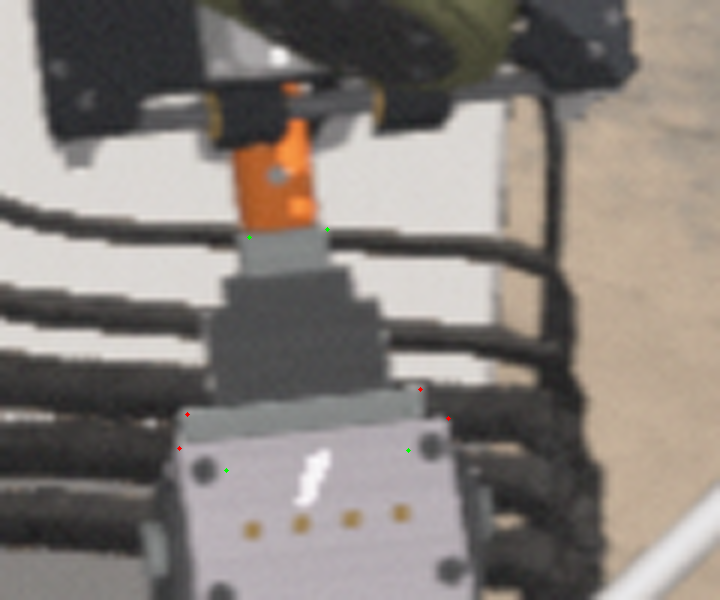

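```bash
python3 -m inch '{"grip":[-0.8,-0.8,-0.8,-0.8,-0.8,-0.8],"travel":[[-0.1,-0.5,-0.35],[-0.26,-1.12,-0.81],[-0.4,-1.7,-1.25],[-0.54,-2.31,-1.67],[-0.54,-2.31,-1.67],[-0.54,-2.31,-1.67]],"turn":[[0,0,0],[0,0,0],[0,0,0],[0,0,0],[0,0,0],[0,0,0]]}'
python3 -c "
from plan import *
tipnow(); print(manip.read_state()['moment']); rel(45,dy=2.7);rel(50,dy=2.7)"
```

```text
clock: 10.6
eef_pos: [517.5, -60.3, 122.1]
eef_rot: [3.141, -0.61, 1.344]
wrist_force: [-0.4, 0.6, -1.5]
finger_gap: 26.1
tip in slot [34.88  2.77  0.11] ang 0.05 rot [ 0.02 -0.05  0.01] F [-0.4  0.6 -1.5] clk 10.6 gap 26.1
[-0.51046999  0.12222318 -0.00914699]
tipx 45 tcp [515.62 -68.34 116.33] travel cm [-0.19 -0.81 -0.58] turn [0.05 0.02 0.  ] | 0.054628104334302055
tipx 50 tcp [514.7  -72.33 113.47] travel cm [-0.28 -1.2  -0.87] turn [0.05 0.02 0.  ] | 0.054628104334302055
```

No resistance at 35 mm, so I'll go on slowly to the solid end.

```bash
python3 -m inch '{"grip":[-0.8,-0.8,-0.8,-0.8],"travel":[[-0.1,-0.4,-0.3],[-0.18,-0.76,-0.55],[-0.18,-0.76,-0.55],[-0.18,-0.76,-0.55]],"turn":[[0,0,0],[0,0,0],[0,0,0],[0,0,0]]}'
python3 -c "
from plan import *
tipnow()"
python3 -m inch '{"grip":[-0.8,-0.8,-0.8,-0.8],"travel":[[-0.03,-0.12,-0.09],[-0.06,-0.26,-0.18],[-0.08,-0.36,-0.26],[-0.08,-0.36,-0.26]],"turn":[[0,0,0],[0,0,0],[0,0,0],[0,0,0]]}'
python3 -c "
from plan import *
tipnow()"
```

```text
clock: 11.1
eef_pos: [515.8, -67.9, 116.7]
eef_rot: [3.141, -0.61, 1.344]
wrist_force: [-0.0, -0.3, -2.1]
finger_gap: 25.4
tip in slot [44.44  2.75  0.12] ang 0.05 rot [ 0.03 -0.05  0.01] F [-0.  -0.3 -2.1] clk 11.1 gap 25.4
clock: 11.6
eef_pos: [515.1, -70.6, 114.7]
eef_rot: [3.141, -0.612, 1.345]
wrist_force: [-0.2, 7.4, 4.5]
finger_gap: 25.7
tip in slot [47.83  2.77 -0.14] ang 0.09 rot [-0.    0.08  0.04] F [-0.2  7.4  4.5] clk 11.6 gap 25.7
```

```bash
python3 -m inch '{"grip":[-0.25,-0.1,0,0,0],"travel":[[0,0,0],[0,0,0],[0,0,0],[0,0,0],[0,0,0]],"turn":[[0,0,0],[0,0,0],[0,0,0],[0,0,0],[0,0,0]]}'
python3 look.py side6 305,240,425,340;python3 -c "
from plan import *
print(slotT(*SL).round(3))"
```

```text
clock: 12.22
eef_pos: [515.1, -70.6, 114.7]
eef_rot: [3.141, -0.612, 1.345]
wrist_force: [-0.3, -0.5, -0.1]
finger_gap: 47.0
tip in slot [47.86  2.79 -0.1 ] ang 0.09 rot [0.   0.08 0.04] F [-0.3 -0.3 -0.4] clk 12.275 gap 47.2
[[-1.84e-01  9.74e-01 -1.29e-01  5.00e+02]
 [-7.98e-01 -2.25e-01 -5.59e-01 -1.24e+02]
 [-5.74e-01 -0.00e+00  8.19e-01  8.20e+01]
 [ 0.00e+00  0.00e+00  0.00e+00  1.00e+00]]
```

View pics/side6.png

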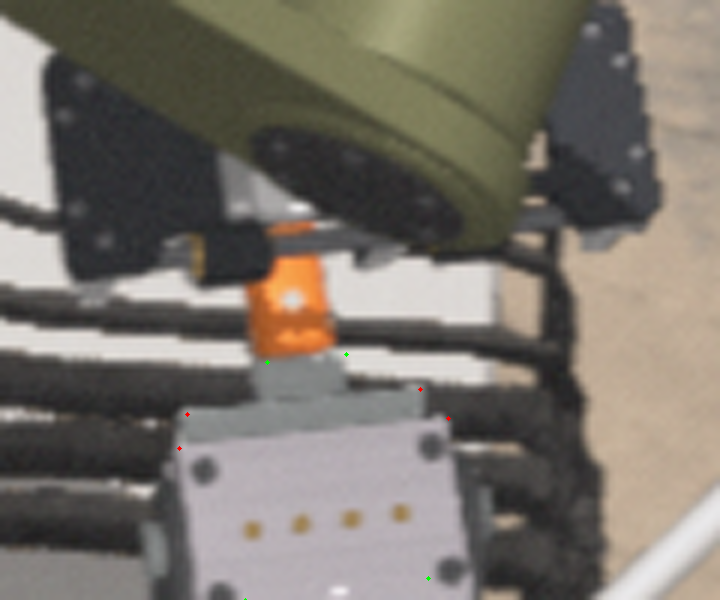

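```bash
python3 -m inch '{"grip":[0,0,0,0,0,0,0],"travel":[[-0.26,-1.1,1.64],[-0.65,-2.8,4.1],[-1.2,-5,7.4],[-1.2,-5,12],[-1.2,-5,18],[-1.2,-5,22],[-1.2,-5,22]],"turn":[[0,0,0],[0,0,0],[0,0,0],[0,0,0],[0,0,0],[0,0,0],[0,0,0]]}'
python3 - <<'E'
from plan import *
a,_=manip.camera("side");b,_=manip.camera("top"); s=manip.read_state(); print(s["eef_pos"],s["eef_rot"],s["joints"],s["clock"])
cv2.imwrite("pics/s7.png",cv2.resize(a[240:400,290:450,::-1],None,fx=3.7,fy=3.7,interpolation=2))
cv2.imwrite("pics/s7f.png",a[:,:,::-1])
E
```

```text
clock: 13.15
eef_pos: [503.5, -120.9, 337.4]
eef_rot: [3.135, -0.61, 1.348]
wrist_force: [-0.5, -0.4, -0.4]
finger_gap: 47.0
[ 502.95491633 -120.5459294   333.99323811] [-3.14128844 -0.61241164  1.34427271] [-0.59429597  0.23259107  1.42272867  0.57211242  1.70837229 -0.35217002] 13.25
```

View pics/s7.png

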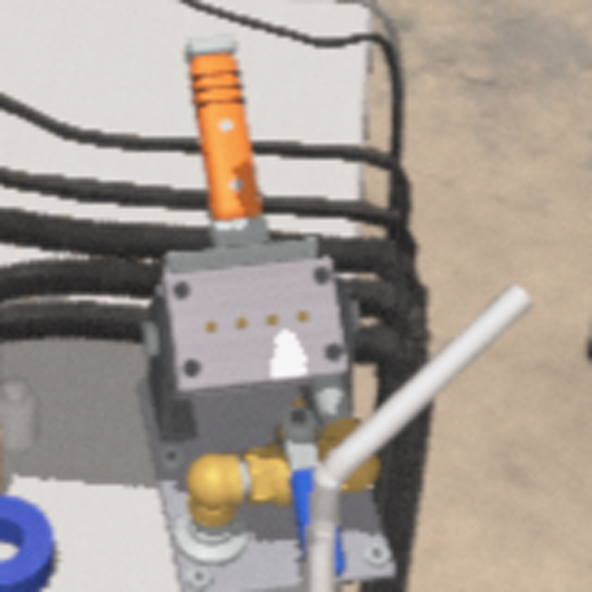

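View pics/s7f.png

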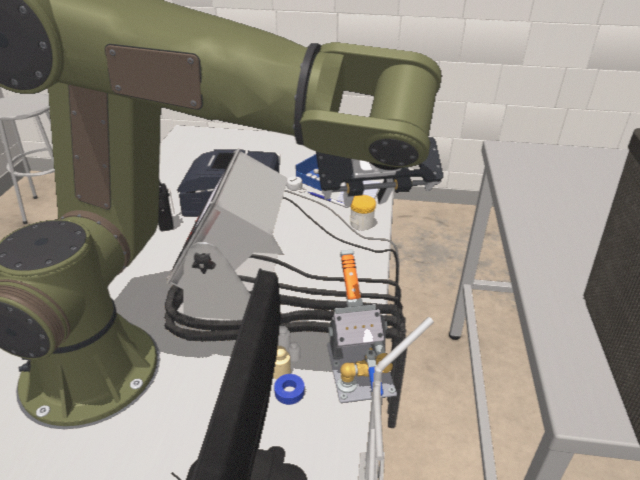

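```bash
python3 - <<'E'
from plan import *
P=np.concatenate([cloud(c,np.load(f"pics/{c}0.npy")).reshape(-1,3) for c in("top","side")])
q=P[(P[:,2]>30)&(P[:,2]<400)&(P[:,1]<-240)&(P[:,1]>-600)&(P[:,0]>330)&(P[:,0]<650)]
for z in range(30,300,20):
    m=q[(q[:,2]>=z)&(q[:,2]<z+20)]
    if len(m): print(z,len(m),"x",np.percentile(m[:,0],[2,50,98]).round(),"y",np.percentile(m[:,1],[2,50,98]).round())
m=q[q[:,2]>225]
for x in range(330,640,20):
    k=m[abs(m[:,0]-x)<10]
    if len(k): print(x,len(k),"y",np.percentile(k[:,1],[2,50,98]).round(),"z",np.percentile(k[:,2],[2,50,98]).round())
# scraper check
from scipy.optimize import least_squares
T=slotT(*SL)
I=cv2.imread("pics/s7f.png")[235:345,310:410]; I=cv2.resize(I,None,fx=6,fy=6,interpolation=2)
R=T[:3,:3]; tip=(T@[47,0,0,1])[:3]
for m in [(48,13,20),(48,-13,20),(-48,13,20),(-48,-13,20),(-57,13,10)]:
    u,v=proj("side",tip+R@(np.array(m)-[122,0,10])); cv2.circle(I,(int((u-310+.5)*6),int((v-235+.5)*6)),3,(0,255,0),-1)
cv2.imwrite("pics/s7c.png",I[:600])
E
```

```text
30 77 x [390. 404. 511.] y [-404. -375. -241.]
50 176 x [390. 495. 518.] y [-402. -247. -240.]
70 401 x [391. 463. 480.] y [-401. -275. -241.]
90 121 x [391. 451. 471.] y [-401. -307. -262.]
110 40 x [390. 404. 414.] y [-401. -376. -370.]
130 547 x [354. 376. 407.] y [-477. -437. -372.]
150 76 x [390. 394. 412.] y [-405. -399. -370.]
170 62 x [390. 396. 412.] y [-403. -397. -370.]
190 59 x [390. 398. 413.] y [-402. -396. -370.]
210 99 x [390. 406. 413.] y [-400. -378. -370.]
230 1058 x [345. 375. 429.] y [-499. -437. -369.]
250 475 x [360. 452. 485.] y [-467. -366. -356.]
270 202 x [473. 489. 501.] y [-363. -357. -349.]
350 295 y [-500. -486. -464.] z [241. 247. 251.]
370 326 y [-473. -448. -423.] z [241. 247. 250.]
390 216 y [-432. -412. -397.] z [231. 245. 248.]
410 185 y [-379. -375. -369.] z [225. 238. 247.]
430 190 y [-378. -372. -365.] z [243. 251. 258.]
450 178 y [-372. -367. -360.] z [252. 259. 266.]
470 185 y [-368. -362. -354.] z [259. 267. 274.]
490 177 y [-363. -356. -349.] z [268. 275. 281.]
510 9 y [-358. -356. -351.] z [270. 276. 279.]
```

View pics/s7c.png

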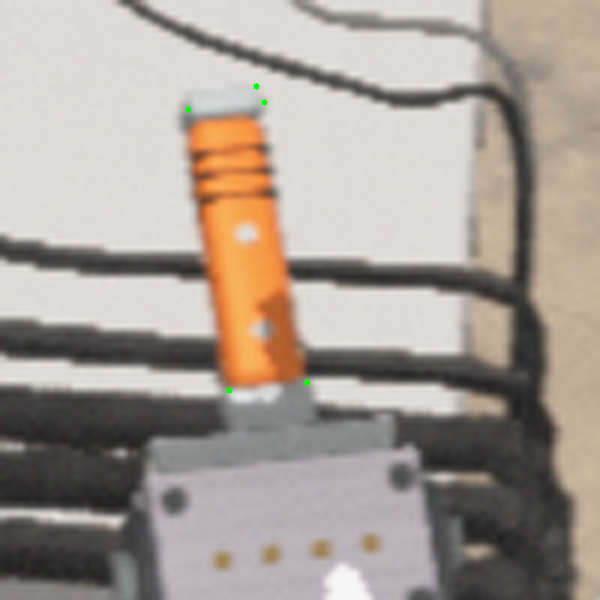

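```bash
cat > clr.py <<'E'
from plan import *
P=np.concatenate([cloud(c,np.load(f"pics/{c}0.npy")).reshape(-1,3) for c in("top","side")])
P=P[(P[:,2]>30)&(P[:,2]<700)&(P[:,1]<-40)&(P[:,1]>-600)&(P[:,0]>200)&(P[:,0]<750)]
# drop isolated points
from scipy.spatial import cKDTree
t=cKDTree(P); P=P[np.array([len(x) for x in t.query_ball_point(P,12)])>=6]
def toolR(jaw,lx,ly): # jaw heading deg; lean direction of body (world x,y) deg rotation
    y=np.array([np.cos(np.radians(jaw)),np.sin(np.radians(jaw)),0]); z=np.array([0,0,-1.]); x=np.cross(y,z)
    R=np.stack([x,y,z],1); v=np.radians([-ly,lx,0])  # lean body toward +x by lx, +y by ly
    return Ro.from_rotvec(v).as_matrix()@R
def clear(p,R):
    l=(P-p)@R; l[:,2]*=-1
    out=[]
    def box(hx,hy,z0,z1):
        d=np.stack([np.maximum(abs(l[:,0])-hx,0),np.maximum(abs(l[:,1])-hy,0),np.maximum(np.maximum(z0-l[:,2],l[:,2]-z1),0)],1); n=np.linalg.norm(d,axis=1); i=n.argmin(); return round(n[i],0),P[i].round()
    out.append(("fing",*box(8,14,0,97))); out.append(("body",*box(37.5,88.5,97,190))); out.append(("wrist",round(np.linalg.norm(l-[0,0,275],axis=1).min()-95)))
    return out
st=np.array([477.,-234.])
def fp(th,r,off):
    h=np.radians(th); return st+r*np.array([np.cos(h),np.sin(h)])-off*np.array([np.sin(h),-np.cos(h)])
if __name__=="__main__":
    for lx,ly in((0,0),(0,15),(10,15)):
        for th,jaw,off in((-103,-13,32),(-103,-13,21),(-130,-23,22),(-148,-33,22),(-170,-33,20),(-193,-33,19)):
            q=fp(th,40,off); print((lx,ly),th,jaw,q.round(),clear(np.array([*q,72]),toolR(jaw,lx,ly)))
E
python3 clr.py
```

```text
(0, 0) -103 -13 [ 499. -280.] [('fing', np.float64(10.0), array([ 477., -267.,   84.])), ('body', np.float64(32.0), array([ 500., -350.,  273.])), ('wrist', -1)]
(0, 0) -103 -13 [ 488. -278.] [('fing', np.float64(0.0), array([ 477., -267.,   84.])), ('body', np.float64(32.0), array([ 500., -350.,  273.])), ('wrist', 2)]
(0, 0) -130 -23 [ 468. -279.] [('fing', np.float64(0.0), array([ 472., -273.,   85.])), ('body', np.float64(19.0), array([ 500., -350.,  273.])), ('wrist', 5)]
(0, 0) -148 -33 [ 455. -274.] [('fing', np.float64(0.0), array([ 469., -276.,   92.])), ('body', np.float64(8.0), array([ 503., -355.,  269.])), ('wrist', 12)]
(0, 0) -170 -33 [ 441. -261.] [('fing', np.float64(3.0), array([ 460., -264.,   88.])), ('body', np.float64(13.0), array([ 496., -350.,  271.])), ('wrist', 26)]
(0, 0) -193 -33 [ 434. -244.] [('fing', np.float64(10.0), array([ 438., -226.,   68.])), ('body', np.float64(29.0), array([ 483., -351.,  270.])), ('wrist', 27)]
(0, 15) -103 -13 [ 499. -280.] [('fing', np.float64(9.0), array([ 477., -267.,   84.])), ('body', np.float64(60.0), array([ 481., -232.
[... 1115 characters left out ...]
), array([ 481., -232.,   97.])), ('wrist', 61)]
(10, 15) -130 -23 [ 468. -279.] [('fing', np.float64(0.0), array([ 474., -268.,   88.])), ('body', np.float64(59.0), array([ 481., -232.,   97.])), ('wrist', 56)]
(10, 15) -148 -33 [ 455. -274.] [('fing', np.float64(0.0), array([ 472., -270.,   88.])), ('body', np.float64(58.0), array([ 481., -232.,   97.])), ('wrist', 59)]
(10, 15) -170 -33 [ 441. -261.] [('fing', np.float64(3.0), array([ 462., -260.,   88.])), ('body', np.float64(59.0), array([ 481., -232.,   97.])), ('wrist', 72)]
(10, 15) -193 -33 [ 434. -244.] [('fing', np.float64(8.0), array([ 438., -232.,   63.])), ('body', np.float64(62.0), array([ 481., -232.,   97.])), ('wrist', 77)]
```

```bash
cat >> clr.py <<'E'
def go(xy,z,jaw,lx,ly):
    s=manip.read_state(); R0=Ro.from_euler("xyz",s["eef_rot"]); Rt=toolR(jaw,lx,ly)
    rv=np.degrees((Ro.from_matrix(Rt)*R0.inv()).as_rotvec()); p=np.array([*xy,z])
    np.set_printoptions(precision=2,suppress=True)
    print(p.round(1),"travel",(p-s["eef_pos"])/10,"turn",rv.round(1),"| F",s["wrist_force"].round(1),"clk",s["clock"])
E
python3 - <<'E'
from clr import *
for th,off in((-103,36),(-103,21),(-130,22),(-148,22),(-170,20),(-193,19)):
    q=fp(th,45,off); print(th,q.round(),clear(np.array([*q,71]),toolR(-18,0,15)))
q=fp(-103,45,36); go(q,330,-18,0,15); go(q,71,-18,0,15); print(clear(np.array([*q,200]),toolR(-18,0,15)),clear(np.array([*q,120]),toolR(-18,0,15)))
E
```

```text
-103 [ 502. -286.] [('fing', np.float64(14.0), array([ 473., -284.,   80.])), ('body', np.float64(58.0), array([ 481., -232.,   97.])), ('wrist', 50)]
-103 [ 487. -283.] [('fing', np.float64(0.0), array([ 472., -280.,   85.])), ('body', np.float64(58.0), array([ 481., -232.,   97.])), ('wrist', 53)]
-130 [ 465. -283.] [('fing', np.float64(0.0), array([ 474., -272.,   89.])), ('body', np.float64(59.0), array([ 481., -232.,   97.])), ('wrist', 55)]
-148 [ 450. -277.] [('fing', np.float64(0.0), array([ 465., -270.,   87.])), ('body', np.float64(52.0), array([ 307., -216.,  257.])), ('wrist', 42)]
-170 [ 436. -262.] [('fing', np.float64(9.0), array([ 457., -270.,   86.])), ('body', np.float64(34.0), array([ 307., -216.,  257.])), ('wrist', 30)]
-193 [ 429. -242.] [('fing', np.float64(8.0), array([ 438., -232.,   63.])), ('body', np.float64(30.0), array([ 305., -215.,  242.])), ('wrist', 30)]
[ 502.  -285.9  330. ] travel [ -0.1  -16.54  -0.4 ] turn [-48.8   8.8  -6.1] | F [-0.   0.2 -0.3] clk 13.25
[ 502.  -285.9   71. ] travel [ -0.1  -16.54 -26.3 ] turn [-48.8   8.8  -6.1] | F [-0.   0.2 -0.3] clk 13.25
[('fing', np.float64(70.0), array([ 500., -350.,  273.])), ('body', np.float64(54.0), array([ 497., -348.,  282.])), ('wrist', 132)] [('fing', np.float64(29.0), array([ 471., -275.,   96.])), ('body', np.float64(59.0), array([ 500., -350.,  273.])), ('wrist', 74)]
```

```bash
python3 -m inch '{"grip":[-0.5,-1,-1,-1,-1,-1,-1,-1],"travel":[[0,-1,0],[0,-4,0],[0,-7,0],[0,-10,0],[0,-13,0],[0,-16,-0.4],[-0.1,-16.5,-0.4],[-0.1,-16.5,-0.4]],"turn":[[-6,1.1,-0.8],[-14,2.5,-1.8],[-23,4.1,-2.9],[-32,5.8,-4],[-40,7.2,-5],[-48,8.7,-6],[-48.8,8.8,-6.1],[-48.8,8.8,-6.1]]}' 20
python3 -c "
from clr import *
go(fp(-103,45,36),71,-18,0,15);print(manip.read_state()['joints'])"
```

```text
clock: 14.25
eef_pos: [501.8, -285.1, 329.2]
eef_rot: [3.061, 0.246, 1.248]
wrist_force: [-0.3, 0.3, -0.3]
finger_gap: 0.6
[ 502.  -285.9   71. ] travel [  0.02  -0.08 -25.82] turn [-0.2 -0.1 -0. ] | F [-0.3  0.3 -0.3] clk 14.25
[-0.47  0.23  1.34 -0.23  1.45 -0.15]
```

```bash
python3 -m inch '{"grip":[-1,-1,-1,-1,-1,-1,-1,-1],"travel":[[0,0,-4],[0,0,-9],[0,0,-14],[0,0,-19],[0,0,-23],[0,-0.1,-25],[0,-0.1,-25.8],[0,-0.1,-25.8]],"turn":[[0,0,0],[0,0,0],[0,0,0],[0,0,0],[0,0,0],[0,0,0],[0,0,0],[0,0,0]]}'
python3 - <<'E'
from clr import *
a,_=manip.camera("side"); b,_=manip.camera("top"); go(fp(-103,45,21),71,-18,0,15)
p=manip.read_state()["eef_pos"]
for c,im,(x0,y0,x1,y1) in(("side",a,(310,280,430,400)),("top",b,(420,220,540,320))):
    I=cv2.resize(im[y0:y1,x0:x1,::-1],None,fx=5,fy=5,interpolation=2)
    for w,col in ((p,(0,255,0)),([*st,90],(0,0,255)),([*fp(-103,80,0),90],(0,0,255))):
        u,v=proj(c,w); cv2.circle(I,(int((u-x0+.5)*5),int((v-y0+.5)*5)),3,col,-1)
    cv2.imwrite(f"pics/{c}8.png",I)
E
```

```text
clock: 15.25
eef_pos: [501.8, -286.1, 71.4]
eef_rot: [3.061, 0.245, 1.247]
wrist_force: [-0.1, -0.6, 0.0]
finger_gap: 0.4
[ 487.3 -282.6   71. ] travel [-1.49  0.37 -0.13] turn [-0.2  0.  -0. ] | F [0.3 0.1 0.4] clk 15.35
```

View pics/side8.png

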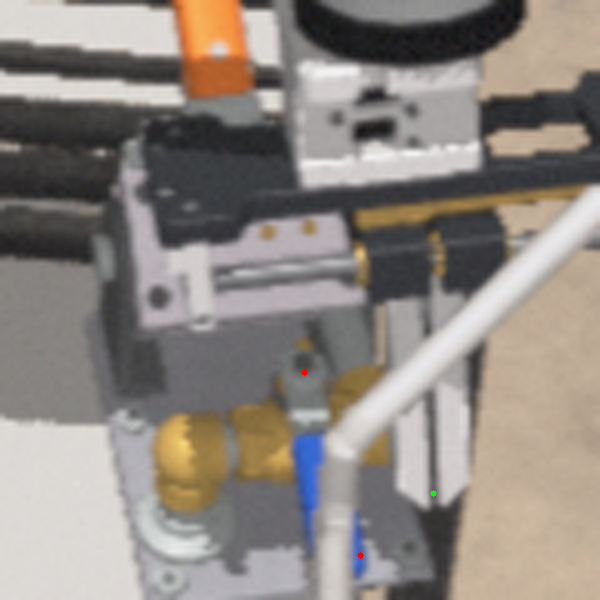

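View pics/top8.png

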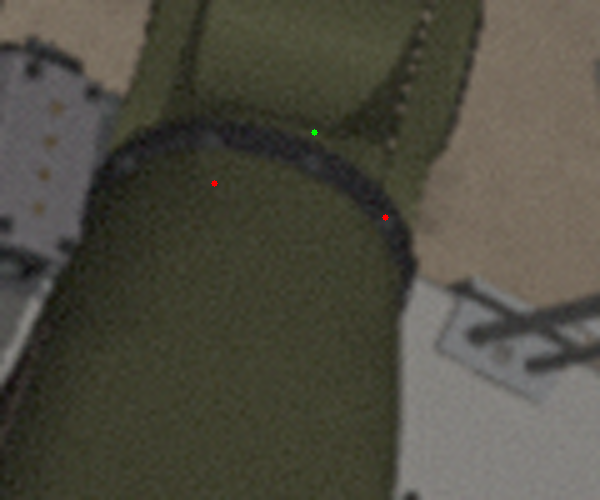

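```bash
python3 - <<'E'
from clr import *
for th,off in((-103,20),(-113,20),(-123,20),(-133,20),(-143,20),(-153,20),(-163,19),(-173,19),(-183,18),(-193,18)): print(th); go(fp(th,45,off),71,-18,0,15)
E
```

```text
-103
[ 486.4 -282.3   71. ] travel [-1.58  0.39 -0.13] turn [-0.2  0.  -0. ] | F [0.3 0.1 0.4] clk 15.35
-113
[ 477.8 -283.2   71. ] travel [-2.44  0.31 -0.13] turn [-0.2  0.  -0. ] | F [0.3 0.1 0.4] clk 15.35
-123
[ 469.3 -282.6   71. ] travel [-3.29  0.37 -0.13] turn [-0.2  0.  -0. ] | F [0.3 0.1 0.4] clk 15.35
-133
[ 460.9 -280.6   71. ] travel [-4.13  0.57 -0.13] turn [-0.2  0.  -0. ] | F [0.3 0.1 0.4] clk 15.35
-143
[ 453.1 -277.1   71. ] travel [-4.91  0.92 -0.13] turn [-0.2  0.  -0. ] | F [0.3 0.1 0.4] clk 15.35
-153
[ 446.  -272.2   71. ] travel [-5.62  1.4  -0.13] turn [-0.2  0.  -0. ] | F [0.3 0.1 0.4] clk 15.35
-163
[ 439.5 -265.3   71. ] travel [-6.27  2.1  -0.13] turn [-0.2  0.  -0. ] | F [0.3 0.1 0.4] clk 15.35
-173
[ 434.7 -258.3   71. ] travel [-6.75  2.79 -0.13] turn [-0.2  0.  -0. ] | F [0.3 0.1 0.4] clk 15.35
-183
[ 431.1 -249.6   71. ] travel [-7.11  3.67 -0.13] turn [-0.2  0.  -0. ] | F [0.3 0.1 0.4] clk 15.35
-193
[ 429.1 -241.4   71. ] travel [-7.31  4.49 -0.13] turn [-0.2  0.  -0. ] | F [0.3 0.1 0.4] clk 15.35
```

```bash
python3 -m inch '{"grip":[-1,-1,-1,-1,-1,-1],"travel":[[-0.8,0.2,0],[-1.6,0.4,0],[-2.4,0.3,0],[-3.3,0.4,0],[-4.1,0.6,0],[-4.9,0.9,0]],"turn":[[0,0,0],[0,0,0],[0,0,0],[0,0,0],[0,0,0],[0,0,0]]}'
python3 - <<'E'
from clr import *
a,_=manip.camera("side"); go(fp(-193,45,18),71,-18,0,15)
cv2.imwrite("pics/side9.png",cv2.resize(a[280:400,310:430,::-1],None,fx=5,fy=5,interpolation=2))
for th,off in((-153,20),(-163,19),(-173,19),(-183,18),(-193,18)): go(fp(th,45,off),71,-18,0,15)
E
```

```text
clock: 16.1
eef_pos: [452.6, -277.3, 72.3]
eef_rot: [3.06, 0.246, 1.247]
wrist_force: [3.5, -1.4, 0.8]
finger_gap: 0.5
[ 429.1 -241.4   71. ] travel [-2.27  3.55 -0.11] turn [-0.2 -0.1 -0. ] | F [ 0.2 -2.   2.1] clk 16.15
[ 446.  -272.2   71. ] travel [-0.58  0.46 -0.11] turn [-0.2 -0.1 -0. ] | F [ 0.2 -2.   2.1] clk 16.15
[ 439.5 -265.3   71. ] travel [-1.23  1.16 -0.11] turn [-0.2 -0.1 -0. ] | F [ 0.2 -2.   2.1] clk 16.15
[ 434.7 -258.3   71. ] travel [-1.71  1.86 -0.11] turn [-0.2 -0.1 -0. ] | F [ 0.2 -2.   2.1] clk 16.15
[ 431.1 -249.6   71. ] travel [-2.07  2.73 -0.11] turn [-0.2 -0.1 -0. ] | F [ 0.2 -2.   2.1] clk 16.15
[ 429.1 -241.4   71. ] travel [-2.27  3.55 -0.11] turn [-0.2 -0.1 -0. ] | F [ 0.2 -2.   2.1] clk 16.15
```

View pics/side9.png

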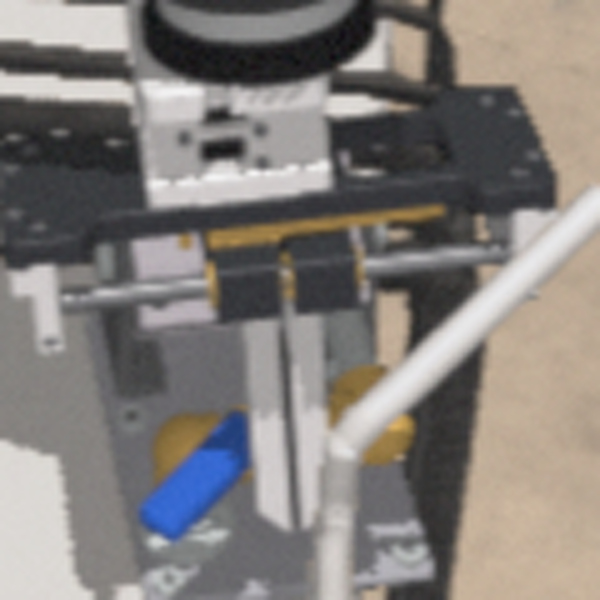

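The lever is about half open and the contact is good. I'll carry on along the arc, slowing near the stop.

```bash
python3 -m inch '{"grip":[-1,-1,-1,-1,-1,-1,-1],"travel":[[-0.6,0.5,-0.1],[-1.2,1.2,-0.1],[-1.7,1.9,-0.1],[-1.9,2.3,-0.1],[-2.1,2.7,-0.1],[-2.2,3.1,-0.1],[-2.2,3.1,-0.1]],"turn":[[0,0,0],[0,0,0],[0,0,0],[0,0,0],[0,0,0],[0,0,0],[0,0,0]]}'
python3 - <<'E'
from clr import *
a,_=manip.camera("side"); go(fp(-193,45,18),71,-18,0,15)
cv2.imwrite("pics/side10.png",cv2.resize(a[280:400,310:430,::-1],None,fx=5,fy=5,interpolation=2))
E
```

```text
clock: 17.02
eef_pos: [429.6, -245.6, 71.0]
eef_rot: [3.061, 0.246, 1.247]
wrist_force: [-0.1, 0.3, 0.3]
finger_gap: 0.2
[ 429.1 -241.4   71. ] travel [-0.05  0.42  0.  ] turn [-0.2 -0.1 -0. ] | F [-0.3 -0.5  0.3] clk 17.075
```

View pics/side10.png

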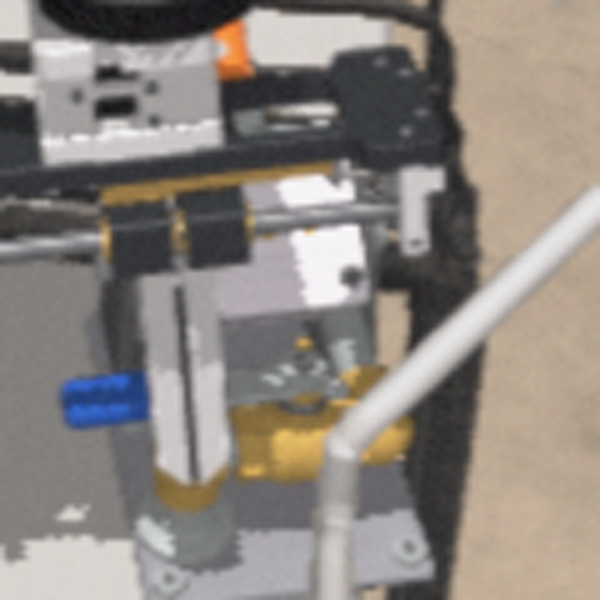

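```bash
python3 -m inch '{"grip":[-1,-1,-1],"travel":[[0.05,0.2,0],[0.1,0.4,0],[0.1,0.4,0]],"turn":[[0,0,0],[0,0,0],[0,0,0]]}'
python3 -m inch '{"grip":[-1,-1,-1],"travel":[[0.05,0.2,0],[0.1,0.4,0],[0.1,0.4,0]],"turn":[[0,0,0],[0,0,0],[0,0,0]]}'
```

```text
clock: 17.45
eef_pos: [430.0, -243.5, 71.1]
eef_rot: [3.062, 0.249, 1.248]
wrist_force: [-5.4, -21.1, -3.6]
finger_gap: 0.4
clock: 17.82
eef_pos: [430.0, -243.0, 71.3]
eef_rot: [3.062, 0.255, 1.248]
wrist_force: [-6.1, -38.1, -10.3]
finger_gap: 0.5
```

The stop is reached: 38 N reaction and no further motion. I'll back off and check.

```bash
python3 -m inch '{"grip":[-1,-1,-1,-1,-1,-1,-1,-1],"travel":[[-0.2,-0.8,0],[-0.4,-1.8,0],[-0.4,-1.8,3],[-0.4,-1.8,8],[-0.4,-1.8,14],[-0.4,-1.8,20],[-0.4,-1.8,25],[-0.4,-1.8,26]],"turn":[[0,0,0],[0,0,0],[0,0,0],[0,0,0],[0,0,0],[0,0,0],[0,0,0],[0,0,0]]}'
python3 -m inch '{"grip":[-1,-1,-1,-1,-1],"travel":[[0,5,2],[0,10,3],[0,16,4],[0,22,4],[0,22,4]],"turn":[[0,0,0],[0,0,0],[0,0,0],[0,0,0],[0,0,0]]}'
python3 - <<'E'
from clr import *
a,_=manip.camera("side"); cv2.imwrite("pics/s11f.png",a[:,:,::-1])
b,_=manip.camera("top"); cv2.imwrite("pics/t11f.png",b[:,:,::-1])
A=a[240:410,310:430,::-1]; I=cv2.resize(A,None,fx=3.5,fy=3.5,interpolation=2)
for w in ([*st,90],[*fp(-193,80,0),90],[*fp(-193,87,0),90]):
    u,v=proj("side",w); cv2.circle(I,(int((u-310+.5)*3.5),int((v-240+.5)*3.5)),2,(0,255,0),-1)
cv2.imwrite("pics/s11.png",I); print(manip.read_state()["wrist_force"])
E
```

```text
clock: 18.82
eef_pos: [426.6, -261.2, 334.4]
eef_rot: [3.057, 0.256, 1.247]
wrist_force: [-0.1, 0.2, -1.4]
finger_gap: 0.5
clock: 19.45
eef_pos: [426.6, -38.1, 373.4]
eef_rot: [3.059, 0.255, 1.253]
wrist_force: [0.6, 0.1, 0.6]
finger_gap: 0.5
[ 0.81992801 -0.88049679 -0.18853963]
```

View pics/s11.png

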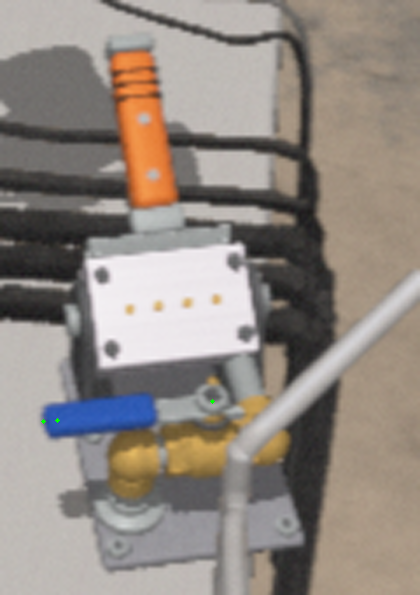

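View pics/s11f.png

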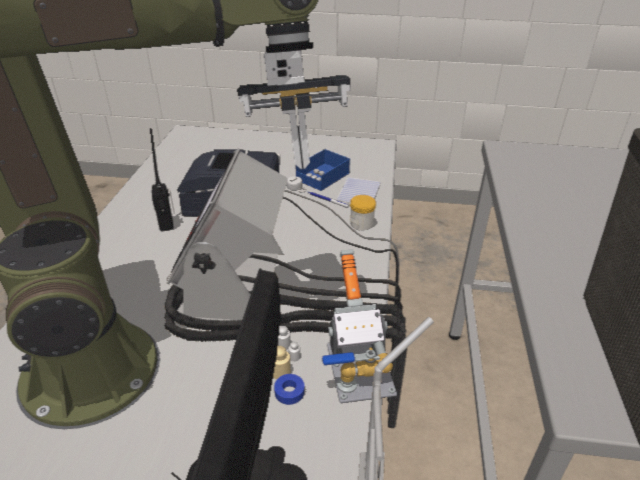

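View pics/t11f.png

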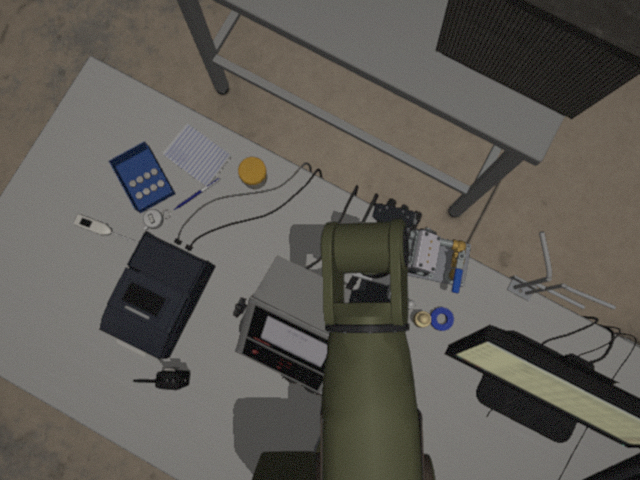

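```bash
python3 - <<'E'
from plan import *
def ray(c,u,v,z):
    k=manip.calibration(c); W=np.array(k["world_from_camera"]); dd=W[:3,:3]@np.array([(u-k["cx"])/k["fx"],-(v-k["cy"])/k["fy"],-np.ones_like(u)]); o=W[:3,3:4]; return o+dd*(z-o[2])/dd[2]
for tag,c,f,box in(("before","top","top0",(450,245,510,280)),("after","top","t11f",(445,250,480,300)),("before","side","side0",(360,345,390,400)),("after","side","s11f",(315,345,360,372))):
    I=cv2.imread(f"pics/{f}.png"); H=cv2.cvtColor(I,cv2.COLOR_BGR2HSV); m=(abs(H[...,0].astype(int)-110)<15)&(H[...,1]>130)
    k=np.zeros_like(m); k[box[1]:box[3],box[0]:box[2]]=1; v,u=np.nonzero(m&k); w=ray(c,u.astype(float),v.astype(float),88.)[:2].T
    cen=w.mean(0); d=np.linalg.svd(w-cen,full_matrices=False)[2][0]; d*=np.sign(d@(cen-[477,-234])); print(tag,c,len(u),cen.round(1),"axis heading",np.degrees(np.arctan2(d[1],d[0])).round(1),"from stem",np.degrees(np.arctan2(cen[1]+234,cen[0]-477)).round(1))
for c in("side","top"):
    for l in ["sample_jar","tape_roll","tally_counter","test_weight_1"]: print(c,l,[(np.round(r["bbox"]).tolist(),round(r["p"],2)) for r in manip.look_for(c,l)][:3])
T=slotT(*SL); R=T[:3,:3]; tip=(T@[47,0,0,1])[:3]
E
```

```text
before top 149 [ 459.9 -286.3] axis heading -106.5 from stem -108.1
after top 153 [ 421.9 -218. ] axis heading 167.9 from stem 163.8
before side 69 [ 459.4 -278.5] axis heading -97.9 from stem -111.6
after side 284 [ 421.3 -219.6] axis heading 167.4 from stem 165.5
side sample_jar [([350.0, 196.0, 377.0, 227.0], 0.58)]
side tape_roll [([275.0, 374.0, 306.0, 406.0], 0.88)]
side tally_counter [([289.0, 177.0, 301.0, 189.0], 0.5), ([281.0, 324.0, 291.0, 350.0], 0.28)]
side test_weight_1 [([278.0, 328.0, 292.0, 347.0], 0.78), ([274.0, 344.0, 292.0, 378.0], 0.55), ([291.0, 343.0, 298.0, 359.0], 0.46)]
top sample_jar [([238.0, 156.0, 266.0, 190.0], 0.96)]
top tape_roll [([433.0, 304.0, 455.0, 329.0], 0.8)]
top tally_counter [([142.0, 210.0, 167.0, 230.0], 0.75)]
top test_weight_1 [([412.0, 312.0, 430.0, 326.0], 0.62), ([408.0, 298.0, 415.0, 310.0], 0.4)]
```

```bash
python3 - <<'E'
from h import *
for f in("s7f","s11f"):
    H=cv2.cvtColor(cv2.imread(f"pics/{f}.png"),cv2.COLOR_BGR2HSV); m=(H[...,0]<14)&(H[...,1]>150)&(H[...,2]>100); k=np.zeros_like(m); k[240:305,330:375]=1
    v,u=np.nonzero(m&k); print(f,len(u),u.mean().round(2),v.mean().round(2),v.min(),v.max())
s=manip.read_state(); print(s["clock"],abs(s["qd"]).max(),s["wrist_force"])
print(manip.sign_off())
E
```

```text
s7f 248 350.65 277.5 255 298
s11f 497 350.15 276.45 255 298
19.95 0.006758219234091821 [ 0.49614987 -0.90732123  0.25427403]
the job is handed in; nothing more can be done
None
```

The scraper is fully home in the slot and released, the air valve is open against its stop, and I handed the job in at 19.95 s of the 61 s allowed.

**Scraper:** I gripped it by the handle and slid it in with almost no force. It met the slot's solid end at about 47.8 mm by the arm's readings, with a push of about 9 N. I let go with the lever still shut, and nothing touched it for about 4 s before I moved the lever.

**Valve:** I pushed the blue lever round with the closed fingers until it stopped at a reaction of about 39 N. The wrist limit is 120 N. I then backed the arm off and raised it clear.

**Last checks:**
- **Lever:** It measures a heading of 167–168° in both cameras; fully open should be about 167°.
- **Scraper after release:** The orange handle covers the same pixel rows after the lever move as just after release, so the scraper did not shift. The handle sagged about 2° when let go, within the slot's play and the 10° limit.
- **Bystanders:** The jar, tape roll and tally counter are within about 4 pixels of where they started in both views. Two of the three weights could be matched in both views, and all three in the side view. The arm hid one steel weight from the top camera.
- **Wrist force:** It reads about 1 N with the arm clear of everything.

**Disagreements:**
- **Sideways offset:** The blade's side-to-side position differed by about 2 mm between the arm's readings and the side camera. I trusted the camera and centred on that.
- **Lever direction from the stem:** Measured from the estimated stem position, the lever direction came out 1.5–3° short of fully open. I put that down to error in the stem estimate.

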